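# Pull the outgoing stock case and pack it snug in its carrier

## Task

Clear the tins that stand in front of the case rack onto the cork mat, then take the blue case with the orange tab from the packed row: tip its top out towards the front of the rack while its foot is still in the rack, and only then lift it out, leaving the other cases standing in the row. Stand it upright in the wooden carrier, release it, and add the green spacer plates upright beside it one at a time until the load is snug between the carrier's end wall and the end block, so that not one more plate would fit. Leave the small things about the bench where they are, and see that every tin is still upright on the cork mat when you finish.

Things in the scene. Friction and masses are not known exactly. Their poses are not given: they have to be found in the camera images.
- rack: dark steel rack, fixed, 98 (x) x 196 (y) mm; origin: centre of its underside; front to its own -x (the robot). Five cases stand on its 5 mm floor side by side along its y, centred on its x = 0, pitch 36.6 mm, their yaw the rack's. Side cheeks 60 mm high. To come out, a case is tipped forward some 0.35 rad about its lower front edge, lifted over the front lip and brought out to the front
- rack_keeper (a point): middle of the underside of the fixed keeper bar (aluminium) over the rear of the cases: underside 124 mm, top 130 mm above the bench, from 24 to 49 mm behind the rack's origin. A case lifted upright strikes it 19 mm up, before its foot clears the rack's front lip, which rises to 27 mm, 3 to 8 mm before the cases' fronts
- case_out: the wanted case: blue box 80 (x) x 36 (y) x 100 (z) mm, about 0.3 kg, with an orange tab on its top centre, 30 (x) x 10 (y) mm, from 100 to 128 mm above the underside. Origin: centre of the underside; -x is its front, as the rack's. It may stand at any of the five places in the row. The other cases have flat tops without tabs
- case_tab (a point): centre of the orange tab of the blue case, 114 mm above the underside
- case_1: another case of the row, pale wood, 80 x 36 x 100 mm, no tab, stays in the rack; origin: centre of the underside
- case_2: another case of the row, grey, 80 x 36 x 100 mm, no tab, stays in the rack; origin: centre of the underside
- case_3: another case of the row, white, 80 x 36 x 100 mm, no tab, stays in the rack; origin: centre of the underside
- case_4: another case of the row, black, 80 x 36 x 100 mm, no tab, stays in the rack; origin: centre of the underside
- tin_mat: cork mat, fixed, 80 (x) x 250 (y) x 3 mm; origin: centre of the underside. The tins go here
- tin_1: round parts tin, brass with bright rim, 50 mm diameter (rim 51), 46 mm high, 0.15 kg, heavy in the base; origin: centre of its underside. Stands before the rack; may be absent (two or three tins are present)
- tin_2: round parts tin, white with bright rim, 50 mm diameter (rim 51), 46 mm high, 0.15 kg, heavy in the base; origin: centre of its underside. Stands before the rack; may be absent (two or three tins are present)
- tin_3: round parts tin, red with bright rim, 50 mm diameter (rim 51), 46 mm high, 0.15 kg, heavy in the base; origin: centre of its underside. Stands before the rack; may be absent (two or three tins are present)
- carrier: wooden carrier tray, fixed; origin: centre of its underside. Inside 92 (x) x 126 (y) mm, floor 5 mm thick; end walls (inner faces at y = -63 and +63 mm) 62 mm high, side walls 24 mm. One end block stands inside at the +y end; case and plates stand in a row along y in what is left, thickness along y. With the right number of plates about 6 mm of play remains in all
- block_short: aluminium end block, fixed, 88 (x) x 20 (y) x 58 (z) mm. Origin: at bench level in the middle of its +y face; it extends 20 mm from there to its -y. One of the three blocks is in the carrier (origin at the carrier's y = 63 mm), the others are spares behind it (+x). With this one in, the room for case and plates is 106 mm
- block_mid: brass end block, as block_short but 36 mm long: leaves 90 mm of room
- block_long: black end block, as block_short but 52 mm long: leaves 74 mm of room
- spacer_1: green spacer plate standing upright on the black rubber mat, body 80 (x) x 16 (y) x 100 (z) mm, 0.12 kg, with a yellow tab on the top centre 40 (x) x 12 (y) mm, from 100 to 128 mm above the underside. Origin: centre of the underside. Best pinched across the tab's 40 mm (along its x), with the fingertips above the body, so that the fingers clear what stands beside it
- spacer_2: green spacer plate standing upright on the black rubber mat, body 80 (x) x 16 (y) x 100 (z) mm, 0.12 kg, with a yellow tab on the top centre 40 (x) x 12 (y) mm, from 100 to 128 mm above the underside. Origin: centre of the underside. Best pinched across the tab's 40 mm (along its x), with the fingertips above the body, so that the fingers clear what stands beside it
- spacer_3: green spacer plate standing upright on the black rubber mat, body 80 (x) x 16 (y) x 100 (z) mm, 0.12 kg, with a yellow tab on the top centre 40 (x) x 12 (y) mm, from 100 to 128 mm above the underside. Origin: centre of the underside. Best pinched across the tab's 40 mm (along its x), with the fingertips above the body, so that the fingers clear what stands beside it
- spacer_4: green spacer plate standing upright on the black rubber mat, body 80 (x) x 16 (y) x 100 (z) mm, 0.12 kg, with a yellow tab on the top centre 40 (x) x 12 (y) mm, from 100 to 128 mm above the underside. Origin: centre of the underside. Best pinched across the tab's 40 mm (along its x), with the fingertips above the body, so that the fingers clear what stands beside it
- spacer_5: green spacer plate standing upright on the black rubber mat, body 80 (x) x 16 (y) x 100 (z) mm, 0.12 kg, with a yellow tab on the top centre 40 (x) x 12 (y) mm, from 100 to 128 mm above the underside. Origin: centre of the underside. Best pinched across the tab's 40 mm (along its x), with the fingertips above the body, so that the fingers clear what stands beside it
- loupe: small steel loupe lying on the bench, bystander, leave alone; origin: centre of the underside of its lens barrel
- weight: small brass balance weight, bystander, leave alone; origin: centre of its underside
- tweezers: tweezers lying on the bench, bystander, leave alone; origin: centre of the underside

How it is judged:
By the outcome, as a careful person would: the job done as asked, in the order asked, and still so for the second after the job is handed in, with the robot touching nothing.
Of tin_1, tin_2, tin_3 only 2 to 3 are there at a start; the rules pass over those that are not, and their reading is None.
At some moment in a run one of tin_1, tin_2, tin_3 may be knocked a few centimetres aside while the robot is not near it.
It also fails if it takes over 210 s, if anything falls off the work surface, if the arm or the gripper's body presses on something with over 40 N, if the wrist force passes 120 N, or if a joint passes its speed limit or range.

## Robot

A 6-joint arm with a two-finger parallel gripper is mounted at the origin on the work surface. World frame = base frame: x ahead of the robot, y to its left, z up, the work surface at z = 0. Lengths are in m, angles in rad, forces in N, time in s.
With the tool pointing down it reaches from about 0.35 to 0.85 m from the base axis. Payload 8.1 kg.
Tool frame: the origin (TCP) lies at the very end of the fingers, on their centre line; the grasp point (between the pads) lies 19 mm behind it; z points along the fingers, y is the direction in which the jaws open and shut (so a half turn about z gives the same grasp; the last joint's range is limited). The gripper opens to 93 mm and grips with 3 to 60 N. Pads are 15 mm wide; open, the fingers measure 128 mm over their backs; the gripper's body (75 mm by 188 mm) begins 65 mm behind the grasp point.
Start: joints at [1.226, 0.13, 1.488, -0, 1.523, -0.085], TCP at [0.154, 0.58, 0.219] pointing down, gripper open.
Joint ranges: [-2.96, 2.96], [-0.89, 2.26], [0.02, 2.5], [-1.34, 4.48], [0, 2.73], [-2.66, 2.66]. Speed limits (rad/s): [2.39, 2.39, 2.79, 3.14, 3.14, 3.14].

## Interface

Orientations are given as a rotation vector (axis times angle).
In Python, from plant import * gives the robot as it stands.
- The arm moves only by the tool apply_moves, never from a script. Its argument "commands" is one flat list of numbers, 7 for each row, row after row: the shift along the world's x, y, z in cm, then the turn, a rotation vector about the world's x, y, z in rad, then the finger opening in cm, from 0 to 9.3. A call has 1 to 8 rows; each row shifts and turns the pose as measured when the row begins; what a row does not reach is not made up. A row lasts 1/8 s, in which the tool goes at most 62.5 mm and 10.7 degrees, less where a joint would pass 70% of its speed; a pose out of reach is approached as far as the arm can. A call with a gripper value outside its range is refused whole. The fingers move at their own pace and stop on an object; "squeeze" is the grip in N (left out, the last holds). Time passes only in rows, so rows that do not move let the fingers close. It gives the time, the measured TCP pose, the force and the opening at its end, in the units of the state.
- read_state(): the state, without advancing time (a new reading comes with each control period).
- read_camera(name): name is "scene" or "side" or "wrist"; returns (picture, depth): 480x640x3 uint8, blue, green, red; 480x640 float32, m along the optical axis (not along the pixel's ray), 0 where there is no reading.
- camera_model(name): a dict with "intrinsics" (3x3 intrinsics, pixels), "R" (3x3) and "t" (3): a world point X has camera coordinates R X + t. Camera axes: x right, y down, z forward; pixel columns grow to the right and rows downward; lengths in m; the calibration is good to about 2 mm. The wrist camera is an equidistant fisheye: a pixel r from the principal point sees the ray r / f radians off the axis. A picture is of the moment at which its call begins: read the wrist's pose just before it. camera_model takes no time and is no camera call; for the wrist camera it gives the pose at the moment of the call.
- close_job(): hands the job in, once; it reports no verdict.
Trained networks look in the newest picture that a camera, given by its name, has taken for a name from the list of things; names that differ only in an ending like _2 or _b are one class to them, and where a whole thing is asked for, a point or a joint stands for the part that bears it (a point fixed in the world has none). Each returns a list of dicts, best first, with "conf" (0 to 1); they miss things now and then, are a little off and sometimes report something else, mostly with a low value. They report only what shows in the picture. A call takes as long as a camera call.
- find_in(query, camera): "point" ([x, y, z] in m, in the coordinates of the camera as it stood for that picture, good to about 4 mm: the middle of the surface that is visible of it).
- cut_out(query, camera): "mask" (480x640 bool, what is visible of it).
- spot_point(query, camera): "point" ([x, y, z] in m, in the coordinates of the camera as it stood for that picture, good to about 4 mm: a listed point, or the origin of a listed thing).
The state is a dict: "t": time; "q": joint angles; "dq": joint speeds; "joint_torque": joint torques, N m; "tool_pos": TCP position; "orientation": TCP orientation; "force": force on the tool from outside, world axes, zero at the start; "wrist_torque": the same for the moment, N m; "opening": finger opening in m.
Only numpy, scipy, OpenCV 4.12 (cv2) and the standard library are available. Lean on these libraries where they do the work, as an engineer would, in place of code of your own. Each camera call takes 0.05 s, during which the arm holds its last target. There are 200 camera calls.

## Working session

There is one attempt and no reset: what is moved stays moved. The work goes in short steps, Python scripts to look and compute and a tool call to move; the robot and the scene stay as the last step left them, time stands still between calls to the robot, and variables do not carry over. Pictures are saved under pics/ and viewed, about 12 in all and at most 16, crops included, and the job is handed in when it is done.

Besides the shell and the picture viewer there is one more tool, called after "Call:" as name(argument=value, ...), one argument or row to a line, values as JSON. apply_moves: Moves the arm, as the interface text tells. Its arguments: {"type":"object","properties":{"commands":{"type":"array"},"squeeze":{"type":"number"}},"required":["commands"]}

```bash
ls; mkdir -p pics; cat > h.py <<'E'
from plant import *
import numpy as np, cv2
def look(cam,name=None):
    m=camera_model(cam); im,d=read_camera(cam)
    if name: cv2.imwrite(f'pics/{name}.png',im)
    return m,im,d
def w(m,p): return np.array(m['R']).T@(np.array(p)-np.array(m['t']))
def cloud(m,d):
    K=np.array(m['intrinsics']); v,u=np.mgrid[:480,:640]
    P=np.stack([(u-K[0,2])/K[0,0]*d,(v-K[1,2])/K[1,1]*d,d],-1)
    P=(P-np.array(m['t']))@np.array(m['R'])
    P[d<=0]=np.nan
    return P
E
python3 - <<'E'
from h import *
s=read_state(); print(s['t'],s['tool_pos'],s['orientation'],s['opening'])
for c in ('scene','side'):
    m,im,d=look(c,c+'0'); print(c,w(m,[0,0,0]))
    for n in ['rack','rack_keeper','case_out','case_tab','case_1','tin_1','tin_2','tin_3','tin_mat','carrier','block_short','block_mid','block_long','spacer_1','loupe','weight','tweezers']:
        print(n,[(np.round(w(m,r['point']),3).tolist(),round(r['conf'],2)) for r in spot_point(n,c)][:6])
print(read_state()['t'])
E
```

```text
pics
0.0 [0.15393395 0.57935286 0.21759756] [-4.06979678e-01 -3.11471836e+00  2.75225841e-03] 0.09278669765250479
scene [1.32928321 0.34083627 0.7674854 ]
rack [([0.667, 0.008, -0.002], 0.61)]
rack_keeper [([0.699, 0.004, 0.12], 0.78)]
case_out [([0.676, 0.081, 0.003], 0.64)]
case_tab [([0.67, 0.077, 0.12], 0.88), ([0.703, 0.006, 0.118], 0.63)]
case_1 [([0.664, 0.01, 0.004], 0.92), ([0.666, 0.044, 0.006], 0.74), ([0.664, -0.07, 0.003], 0.73), ([0.337, -0.241, 0.001], 0.47)]
tin_1 [([0.574, 0.103, 0.003], 0.66), ([0.666, -0.225, 0.001], 0.65)]
tin_2 [([0.574, 0.103, 0.003], 0.66), ([0.666, -0.225, 0.001], 0.65)]
tin_3 [([0.574, 0.103, 0.003], 0.66), ([0.666, -0.225, 0.001], 0.65)]
tin_mat [([0.483, -0.009, 0.002], 0.71)]
carrier [([0.512, 0.29, 0.001], 0.83)]
block_short [([0.517, 0.35, -0.0], 0.71), ([0.484, -0.01, -0.005], 0.71)]
block_mid [([0.63, 0.342, -0.0], 0.65)]
block_long [([0.621, 0.26, 0.001], 0.56)]
spacer_1 [([0.486, -0.236, 0.007], 0.76), ([0.471, -0.373, 0.001], 0.75), ([0.475, -0.42, 0.001], 0.71), ([0.464, -0.286, -0.001], 0.58), ([0.663, -0.071, 0.004], 0.48)]
loupe
[... 691 characters left out ...]
.579, 0.011, -0.001], 0.94), ([0.52, 0.352, 0.002], 0.74), ([0.573, 0.108, -0.001], 0.65)]
tin_3 [([0.563, -0.076, 0.002], 0.96), ([0.579, 0.011, -0.001], 0.94), ([0.52, 0.352, 0.002], 0.74), ([0.573, 0.108, -0.001], 0.65)]
tin_mat [([0.486, -0.01, -0.001], 0.86)]
carrier [([0.513, 0.288, -0.001], 0.69), ([0.665, 0.007, -0.004], 0.67), ([0.339, -0.238, 0.002], 0.24)]
block_short []
block_mid [([0.632, 0.334, -0.001], 0.88)]
block_long [([0.623, 0.256, 0.002], 0.81), ([0.666, 0.005, -0.002], 0.23)]
spacer_1 [([0.476, -0.423, 0.001], 0.89), ([0.467, -0.288, 0.004], 0.8)]
loupe [([0.666, -0.225, 0.001], 0.83)]
weight []
tweezers [([0.338, -0.24, 0.002], 0.83), ([0.486, -0.01, 0.003], 0.53)]
1.8
```

View pics/scene0.png

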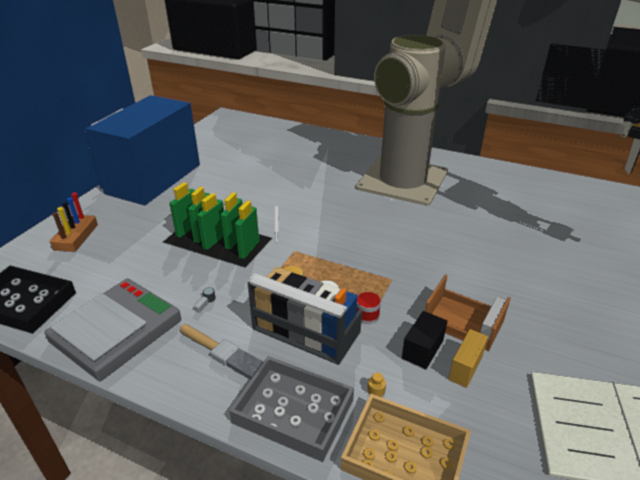

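View pics/side0.png

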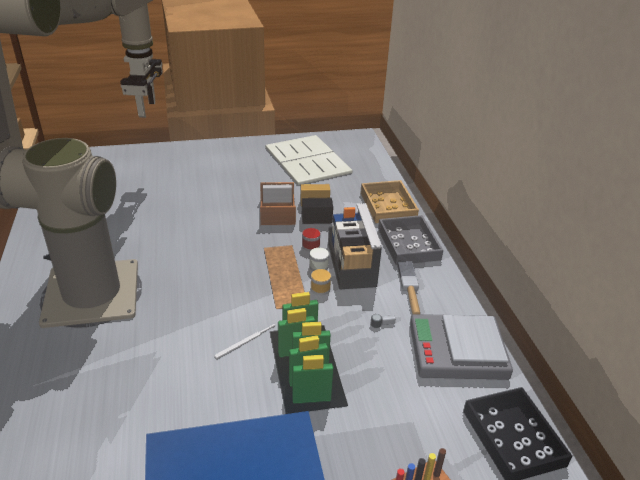

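The scene shows three tins in front of the rack: brass near y≈-0.08, white near y≈0.01 and red near y≈0.105. The blue case is at the +y end, at about (345,300) in the scene picture. The spare blocks behind the carrier are black and brass, so the aluminium one is in the carrier. That leaves 106 mm of room, which means the case plus 4 plates. Next I'll measure precisely from the depth images.

```bash
python3 - <<'E'
from h import *
def rect(P):
    r=cv2.minAreaRect((P[:,:2]*1000).astype(np.float32)); return np.round(r[0],1),np.round(r[1],1),round(r[2],1)
def comps(mask,P,minn=15):
    n,l=cv2.connectedComponents(mask.astype(np.uint8))
    for i in range(1,n):
        k=l==i
        if k.sum()>=minn: yield P[k],k.sum()
for c in ('scene','side'):
    m,im,d=look(c); P=cloud(m,d); hsv=cv2.cvtColor(im,cv2.COLOR_BGR2HSV); z=P[...,2]
    H,S,V=[hsv[...,i].astype(int) for i in range(3)]
    print('==',c)
    inr=(P[...,0]>.2)&(P[...,0]<.9)&(abs(P[...,1])<.55)
    def rep(n,k,mn=15):
        for p,q in comps(k&inr,P,mn): print(n,q,rect(p),'med',np.round(np.median(p,0)*1000,1),'zr',np.round(np.percentile(p[:,2],[2,98])*1000,1))
    rep('tabtop',(H>18)&(H<35)&(S>120)&(z>.122)&(z<.136)&(P[...,1]<-.15),8)
    rep('orange',(H>5)&(H<18)&(S>120)&(z>.108)&(z<.135)&(P[...,0]>.6)&(P[...,1]>-.12)&(P[...,1]<.12),5)
    rep('keeper',(z>.126)&(z<.134)&(P[...,0]>.675)&(P[...,0]<.74)&(abs(P[...,1])<.12),30)
    rep('casetops',(z>.1)&(z<.11)&(P[...,0]>.6)&(P[...,0]<.72)&(abs(P[...,1])<.12),20)
    rep('tintop',(z>.042)&(z<.05)&(P[...,0]>.52)&(P[...,0]<.605)&(abs(P[...,1])<.15),20)
    rep('endwall',(z>.058)&(z<.066)&(P[...,0]>.44)&(P[...,0]<.58)&(P[...,1]>.2)&(P[...,1]<.38),10)
    rep('blocktop',(z>.054)&(z<.0605)&(P[...,0]>.44)&(P[...,0]<.58)&(P[...,1]>.2)&(P[...,1]<.38),10)
    rep('sidewall',(z>.020)&(z<.028)&(P[...,0]>.44)&(P[...,0]<.58)&(P[...,1]>.2)&(P[...,1]<.38),10)
    rep('cork',(z>-.002)&(z<.008)&(H>5)&(H<22)&(S>100)&(P[...,0]>.4)&(P[...,0]<.56)&(abs(P[...,1])<.17),50)
    rep('black',(z>-.002)&(z<.008)&(V<50)&(P[...,0]>.35)&(P[...,0]<.6)&(P[...,1]<-.15),50)
E
```

```text
== scene
tabtop 72 (array([ 476.3, -419.5]), array([12.5, 43.3]), 87.3) med [ 479.  -417.5  128.8] zr [122.5 131.5]
tabtop 72 (array([ 476.8, -369.8]), array([41.8, 13.2]), 6.4) med [ 479.4 -367.2  128.1] zr [122.4 130.9]
tabtop 78 (array([ 491.5, -329.3]), array([16.7, 41.5]), 87.4) med [ 493.2 -326.3  128.3] zr [122.3 131.4]
tabtop 71 (array([ 467.4, -284. ]), array([43.1, 13. ]), 8.6) med [ 469.8 -282.2  128.6] zr [123.  131.4]
tabtop 77 (array([ 484.8, -233.3]), array([42. , 14.2]), 4.1) med [ 488.9 -231.9  128.4] zr [122.5 130.9]
orange 120 (array([672.6,  81. ]), array([10.2, 30.4]), 87.8) med [674.4  83.7 129.4] zr [109.3 133.8]
keeper 1093 (array([703.6,   4.4]), array([197.5,  28.5]), 86.2) med [704.8  11.3 128.8] zr [126.5 131. ]
keeper 39 (array([680.8,  80.4]), array([ 9.7, 13. ]), 74.3) med [682.6  81.4 131.2] zr [126.6 133.4]
casetops 986 (array([645.5,  -7.9]), array([150.2,  42.5]), 86.5) med [646.7  -5.8 104. ] zr [101.4 106.4]
casetops 446 (array([702.4,  -1.2]), array([185.4,  19.6]), 89.1) med [ 7.035e+02 -5.000e-01  1.035e+02] zr [100.2 106.3]
casetops 159 (array
[... 3417 characters left out ...]
ray([536.5, 218.3]), array([14.1, 31.6]), 86.4) med [535.4 216.4  58. ] zr [55.  60.5]
sidewall 25 (array([466.8, 328.4]), array([68.3,  5.9]), 79.9) med [466.9 329.9  24.6] zr [21.1 27.6]
sidewall 39 (array([563.6, 315.6]), array([36.1, 57.2]), 27.5) med [560.2 325.5  23.9] zr [20.9 27.8]
sidewall 24 (array([503. , 335.5]), array([15.8, 31.2]), 89.3) med [502.8 334.4  23.4] zr [21.  27.8]
sidewall 10 (array([576.1, 216.9]), array([13.4,  5.9]), 79.4) med [575.4 213.4  25. ] zr [20.2 27.6]
sidewall 81 (array([502.1, 221. ]), array([ 15.6, 101.2]), 82.8) med [500.4 221.8  24. ] zr [20.2 28. ]
cork 1496 (array([484. , -11.3]), array([248.8,  78.3]), 89.4) med [480.3 -10.3   3.4] zr [-0.8  7.4]
```

Call:
apply_moves(
  commands=[3.9,-4.4,0,0,0,0.065,7.2,3.9,-4.4,0,0,0,0.065,7.2,3.9,-4.4,0,0,0,0.065,7.2,3.9,-4.4,0,0,0,0.065,7.2,3.9,-4.4,0,0,0,0,7.2,3.9,-4.4,0,0,0,0,7.2,3.9,-4.4,0,0,0,0,7.2,3.9,-4.4,0,0,0,0,7.2],
  squeeze=20,
)

```text
t: 2.9
tool_pos: [0.4711, 0.2193, 0.2195]
orientation: [-0.027, 3.138, 0.004]
force: [1.2, 0.8, -0.2]
opening: 0.0719
```

Call:
apply_moves(
  commands=[3.5,-3.9,0,0,0,0,7.2,3.5,-3.9,0,0,0,0,7.2,3.5,-3.8,-4.0,0,0,0,7.2,0,0,-5.0,0,0,0,7.2,0,0,-5.0,0,0,0,7.2,0,0,-4.0,0,0,0,7.2,0,0,-1.5,0,0,0,7.2],
)

```text
t: 3.78
tool_pos: [0.5814, 0.0962, 0.0256]
orientation: [-0.015, 3.129, 0.005]
force: [0.0, 0.6, -0.1]
opening: 0.0724
```

Call:
apply_moves(
  commands=[-0.5,0.6,-0.3,0,0,0,7.2,0,0,0,0,0,0,4.5,0,0,0,0,0,0,4.5,0,0,0,0,0,0,4.5],
)

```text
t: 4.28
tool_pos: [0.579, 0.1034, 0.027]
orientation: [-0.016, 3.123, 0.006]
force: [-0.5, 0.0, -1.1]
opening: 0.0496
```

```bash
python3 - <<'E'
from h import *
m,im,d=look('wrist','w1')
print(read_state()['opening'],read_state()['tool_pos'],m)
E
```

```text
0.05001975511335262 [0.57903198 0.10337706 0.02695924] {'intrinsics': array([[371.64829954,   0.        , 316.70454433],
       [  0.        , 371.64829954, 239.69927468],
       [  0.        ,   0.        ,   1.        ]]), 'R': array([[-0.01112209,  0.99993113,  0.00374634],
       [ 0.96470285,  0.0097443 ,  0.26316053],
       [ 0.2631059 ,  0.006541  , -0.96474479]]), 't': array([-0.09799019, -0.54280429,  0.05103321])}
```

View pics/w1.png

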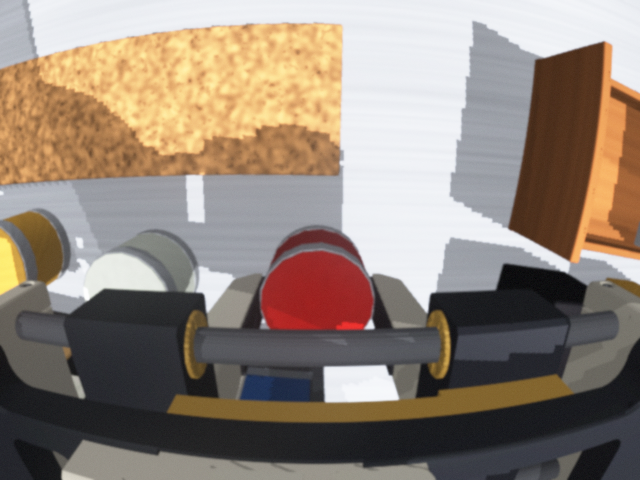

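The wrist view shows the red tin held between the pads, at about (317,280).

Call:
apply_moves(
  commands=[0,0,3,0,0,0,4.5,-4.7,-1.1,0,0,0,0,4.5,-4.7,-1.1,0,0,0,0,4.5,0,0,-1.5,0,0,0,4.5,0,0,0,0,0,0,4.5],
)

```text
t: 4.95
tool_pos: [0.4847, 0.0807, 0.0447]
orientation: [-0.016, 3.118, 0.006]
force: [0.3, 0.2, -0.8]
opening: 0.0495
```

Call:
apply_moves(
  commands=[0,0,-1.0,0,0.02,0,4.5,0,0,-0.4,0,0,0,4.5,0,0,0,0,0,0,7.2,0,0,0,0,0,0,7.2,0,0,5,0,0,0,7.2],
)

```text
t: 5.58
tool_pos: [0.4844, 0.0808, 0.0773]
orientation: [0.016, -3.137, -0.005]
force: [0.4, 0.2, 0.2]
opening: 0.0708
```

Call:
apply_moves(
  commands=[4.7,-3.5,0.5,0,0,0,7.2,4.7,-3.5,0,0,0,0,7.2,0,0,-3,0,0,0,7.2,0,0,-2.6,0,0,0,7.2,0,0,0,0,0,0,4.5,0,0,0,0,0,0,4.5,0,0,0,0,0,0,4.5],
)

```text
t: 6.45
tool_pos: [0.5904, 0.0088, 0.0385]
orientation: [-0.018, 3.124, 0.005]
force: [-0.1, -0.5, -0.3]
opening: 0.0484
```

Call:
apply_moves(
  commands=[0,0,0,0,0,0,7.2,0,0,0,0,0,0,7.2,-1.0,0.2,-1.0,0,0.015,0,7.2,0,0,-0.3,0,0,0,7.2,0,0,0,0,0,0,7.2],
)

```text
t: 7.08
tool_pos: [0.5804, 0.0112, 0.0266]
orientation: [-0.02, 3.138, 0.004]
force: [-0.9, 0.1, -0.0]
opening: 0.072
```

```bash
python3 - <<'E'
from h import *
s=read_state();print(s['opening'],s['tool_pos'])
for c in('side','scene'):
    m,im,d=look(c)
    print([(np.round(w(m,r['point']),3).tolist(),round(r['conf'],2)) for r in spot_point('tin_2',c)][:6])
    P=cloud(m,d);z=P[...,2];k=(z>.042)&(z<.05)&(P[...,0]>.44)&(P[...,0]<.605)&(abs(P[...,1])<.15)
    n,l=cv2.connectedComponents(k.astype(np.uint8))
    for i in range(1,n):
        q=l==i
        if q.sum()>25: print(q.sum(),np.round([P[q].min(0),P[q].max(0)],3).tolist())
m,im,d=look('wrist','w2')
E
```

```text
0.07199546355130536 [0.58043649 0.01119331 0.02658271]
[([0.563, -0.074, 0.002], 0.92), ([0.484, 0.081, 0.003], 0.67), ([0.581, 0.008, -0.0], 0.55)]
142 [[0.46, 0.051, 0.042], [0.509, 0.105, 0.05]]
51 [[0.555, -0.02, 0.042], [0.576, 0.021, 0.049]]
205 [[0.54, -0.107, 0.042], [0.589, -0.055, 0.05]]
[([0.482, 0.082, 0.006], 0.71), ([0.665, -0.07, 0.001], 0.52), ([0.664, -0.033, 0.005], 0.26)]
216 [[0.461, 0.073, 0.042], [0.512, 0.107, 0.05]]
97 [[0.542, -0.101, 0.042], [0.563, -0.055, 0.048]]
51 [[0.557, -0.008, 0.042], [0.57, 0.031, 0.048]]
```

View pics/w2.png

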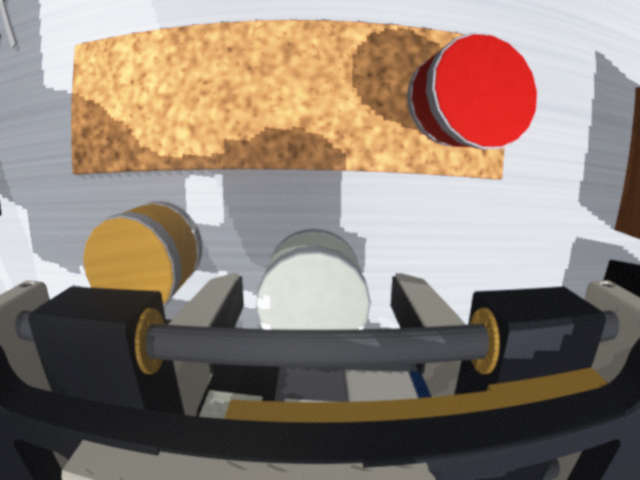

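The red tin is on the mat at (475,90) and the white tin is centred between the open fingers at (315,285). Now I'll close on it and carry it over.

Call:
apply_moves(
  commands=[0,0,0,0,0,0,4.5,0,0,0,0,0,0,4.5,0,0,0,0,0,0,4.5,0,0,3,0,0,0,4.5,-4.7,-0.6,0,0,0,0,4.5,-4.7,-0.6,0,0,0,0,4.5,0,0,-1.5,0,0,0,4.5,0,0,0,0,0,0,4.5],
)

```text
t: 8.32
tool_pos: [0.4849, -0.0012, 0.0423]
orientation: [-0.019, 3.136, 0.004]
force: [-0.1, -0.4, -1.6]
opening: 0.0495
```

Call:
apply_moves(
  commands=[0,0,-0.8,0,0,0,4.5,0,0,-0.4,0,0,0,4.5,0,0,0,0,0,0,7.2,0,0,0,0,0,0,7.2,0,0,5,0,0,0,7.2,3.8,-3.9,0.5,0,0,0,7.2,3.8,-3.9,0,0,0,0,7.2,0,0,0,0,0,0,7.2],
)

```text
t: 9.32
tool_pos: [0.5684, -0.0812, 0.0898]
orientation: [-0.023, 3.129, 0.002]
force: [0.2, 0.9, -0.2]
opening: 0.0716
```

Call:
apply_moves(
  commands=[-0.4,0.1,-4.0,0,0,0,7.2,0,0,-2,0,0.01,0,7.2,0,0,-0.3,0,0,0,7.2,0,0,0,0,0,0,4.5,0,0,0,0,0,0,4.5,0,0,0,0,0,0,4.5,0,0,0,0,0,0,4.5],
)

```text
t: 10.2
tool_pos: [0.5667, -0.0793, 0.0293]
orientation: [-0.025, 3.135, 0.001]
force: [-0.4, 0.8, -1.9]
opening: 0.0494
```

Call:
apply_moves(
  commands=[0,0,3,0,0,0,4.5,-4.1,-0.3,0,0,0,0,4.5,-4.1,-0.3,0,0,0,0,4.5,0,0,-1.5,0,0,0,4.5,0,0,0,0,0,0,4.5],
)

```text
t: 10.82
tool_pos: [0.4839, -0.0858, 0.0459]
orientation: [-0.024, 3.132, -0.001]
force: [-0.2, -0.8, -2.4]
opening: 0.0497
```

Call:
apply_moves(
  commands=[0,0,-0.9,0,0,0,4.5,0,0,-0.4,0,0,0,4.5,0,0,0,0,0,0,7.2,0,0,0,0,0,0,7.2,0,0,5,0,0,0,7.2,0,0,6,0,0,0,4,0,0,5,0,0,-0.04,4,0,0,0,0,0,-0.04,4],
)

```text
t: 11.82
tool_pos: [0.4856, -0.0855, 0.1982]
orientation: [0.103, 3.128, -0.001]
force: [-0.7, 0.1, -0.5]
opening: 0.0463
```

Call:
apply_moves(
  commands=[4.2,4.1,0,0,0,0,4,4.2,4.1,0,0,0,0,4,4.2,4.1,0,0,0,0,4,4.2,4.1,0,0,0,0,4,0,0,0,0,0,0,4,0,0,0,0,0,0,4],
)

```text
t: 12.58
tool_pos: [0.6599, 0.0829, 0.2005]
orientation: [0.108, 3.123, -0.003]
force: [0.1, -0.6, -0.2]
opening: 0.0401
```

```bash
cat >> h.py <<'E'
def fish(m,d):
    K=np.array(m['intrinsics']); v,u=np.mgrid[:480,:640]
    a=(u-K[0,2])/K[0,0]; b=(v-K[1,2])/K[1,1]; th=np.hypot(a,b)+1e-9
    P=np.stack([a/th*np.tan(th)*d,b/th*np.tan(th)*d,d],-1)
    P=(P-np.array(m['t']))@np.array(m['R']); P[(d<=0)]=np.nan
    return P
E
python3 - <<'E'
from h import *
s=read_state();print(s['t'],s['opening'],s['tool_pos'],s['orientation'])
m,im,d=look('wrist','w3')
P=fish(m,d); hsv=cv2.cvtColor(im,cv2.COLOR_BGR2HSV); H,S,V=cv2.split(hsv)
k=(H>4)&(H<20)&(S>130)&(P[...,2]>.125)&(P[...,0]>.62)&(P[...,1]>0)
p=P[k]; print(k.sum(), cv2.minAreaRect((p[:,:2]*1000).astype(np.float32)),np.median(p,0))
k=(P[...,2]>.126)&(P[...,2]<.134)&(P[...,0]>.68)&(P[...,0]<.75); p=P[k]
print(k.sum(), cv2.minAreaRect((p[:,:2]*1000).astype(np.float32)) if k.sum()>5 else 0)
for c in('side','scene'):
    m,im,d=look(c,c+'1')
    P=cloud(m,d);z=P[...,2];k=(z>.045)&(z<.053)&(P[...,0]>.44)&(P[...,0]<.605)&(abs(P[...,1])<.15)
    n,l=cv2.connectedComponents(k.astype(np.uint8))
    for i in range(1,n):
        q=l==i
        if q.sum()>25: print(q.sum(),np.round([P[q].min(0),P[q].max(0)],3).tolist())
E
```

```text
12.575 0.04012058850422742 [0.65991952 0.08293229 0.20054818] [ 0.10793016  3.1227022  -0.00345858]
5712 ((643.5584716796875, 87.31771087646484), (60.17567443847656, 74.25678253173828), 41.620906829833984) [0.63694594 0.08442749 0.31265818]
2638 ((695.8289794921875, 5.6975250244140625), (196.7796630859375, 41.33113098144531), 86.3550796508789)
174 [[0.459, 0.053, 0.045], [0.509, 0.106, 0.053]]
197 [[0.461, -0.032, 0.045], [0.511, 0.021, 0.053]]
218 [[0.461, -0.114, 0.045], [0.509, -0.06, 0.053]]
240 [[0.461, -0.11, 0.045], [0.51, -0.059, 0.052]]
233 [[0.46, -0.025, 0.045], [0.513, 0.024, 0.052]]
276 [[0.459, 0.057, 0.045], [0.511, 0.107, 0.051]]
```

View pics/w3.png

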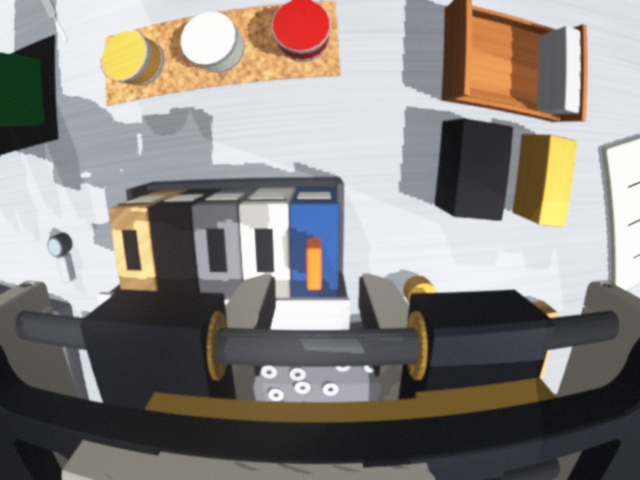

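All three tins are on the mat, and the orange tab at (315,263) sits between the fingers. I'll refine the tab and carrier positions from this view.

```bash
python3 - <<'E'
from h import *
m,im,d=look('wrist')
P=fish(m,d); hsv=cv2.cvtColor(im,cv2.COLOR_BGR2HSV); H,S,V=cv2.split(hsv)
z=P[...,2]
R=lambda k:(k.sum(),[np.round(x,1) for x in cv2.minAreaRect((P[k][:,:2]*1000).astype(np.float32))],np.round(np.median(P[k],0),4))
k=(H>4)&(H<20)&(S>130)&(z>.105)&(z<.145)&(P[...,0]>.62)&(P[...,1]>0)&(P[...,1]<.12)
print('tab',R(k))
print('tabtop',R(k&(z>.127)))
box=(P[...,0]>.42)&(P[...,0]<.6)&(P[...,1]>.2)&(P[...,1]<.4)
l=(P[...,1]<.27)
for n,k in dict(lowwall=box&(z>.058)&(z<.066)&l,highwall=box&(z>.0595)&(z<.066)&~l,block=box&(z>.055)&(z<.0595)&~l,floor=box&(z>.001)&(z<.010),cases=(z>.1)&(z<.11)&(P[...,0]>.58)&(P[...,0]<.7)&(P[...,1]<.12)).items():
    k=cv2.morphologyEx(k.astype(np.uint8),cv2.MORPH_OPEN,np.ones((2,2)))>0
    print(n,R(k) if k.sum()>5 else 0)
m,im,d=look('scene')
print(read_state()['t'])
E
```

```text
tab (np.int64(680), [array([678.9,  80.4]), array([ 9.5, 41.3]), np.float64(86.0)], array([0.67  , 0.0808, 0.1333]))
tabtop (np.int64(593), [array([673. ,  80.8]), array([ 9.5, 28.9]), np.float64(86.2)], array([0.672 , 0.0807, 0.1334]))
lowwall (np.int64(1641), [array([528. , 277.4]), array([ 82.4, 158.5]), np.float64(71.7)], array([nan, nan, nan]))
highwall (np.int64(538), [array([514. , 390.5]), array([ 26.5, 143.3]), np.float64(54.9)], array([nan, nan, nan]))
block (np.int64(1575), [array([546.4, 336.3]), array([134.6,  82.1]), np.float64(13.5)], array([nan, nan, nan]))
floor (np.int64(6337), [array([504. , 395.7]), array([170.3,   0. ]), np.float64(2.7)], array([nan, nan, nan]))
cases (np.int64(18144), [array([659.3,   6.9]), array([191.5,  82.5]), np.float64(87.4)], array([nan, nan, nan]))
12.825
```

Call:
apply_moves(
  commands=[1.2,-0.2,0,0,0.017,0,4,0,0,-4,0,0,0,4,0,0,-3.5,0,0,0,4,0,0,0,0,0,0,4],
)

```text
t: 13.32
tool_pos: [0.6719, 0.0766, 0.1295]
orientation: [0.118, 3.132, -0.004]
force: [-0.5, -0.4, 0.3]
opening: 0.0399
```

Call:
apply_moves(
  commands=[0,0.4,-1.0,0,0.008,0.008,4,0,0,-0.9,0,0,0,4,0,0,0,0,0,0,4],
)

```text
t: 13.7
tool_pos: [0.6738, 0.0803, 0.1142]
orientation: [0.106, 3.136, -0.003]
force: [-0.6, 0.0, 0.4]
opening: 0.04
```

Call:
apply_moves(
  commands=[-0.1,0,-0.5,0,0,0,4,0,0,0,0,0,0,0.5,0,0,0,0,0,0,0.5,0,0,0,0,0,0,0.5,0,0,0,0,0,0,0.5,0,0,0,0,0,0,0.5],
  squeeze=45,
)

```text
t: 14.45
tool_pos: [0.6739, 0.0804, 0.1108]
orientation: [0.105, 3.133, -0.003]
force: [-0.8, -1.3, -0.4]
opening: 0.0094
```

Call:
apply_moves(
  commands=[-0.52,0.03,0.25,-0.003,-0.05,0,0.5,-0.52,0.03,0.22,-0.003,-0.05,0,0.5,0,0,0,0,0,0,0.5],
)

```text
t: 14.82
tool_pos: [0.6626, 0.0809, 0.1142]
orientation: [0.102, 3.033, -0.007]
force: [0.2, -0.9, -2.2]
opening: 0.0098
```

Call:
apply_moves(
  commands=[-0.4,0.03,0.27,-0.003,-0.05,0,0.5,-0.4,0.03,0.22,-0.003,-0.05,0,0.5,0,0,0,0,0,0,0.5],
)

```text
t: 15.2
tool_pos: [0.6538, 0.0813, 0.1177]
orientation: [0.1, 2.936, -0.011]
force: [0.1, -0.2, -3.4]
opening: 0.0095
```

Call:
apply_moves(
  commands=[-0.4,0.03,0.22,-0.003,-0.05,0,0.5,-0.4,0.03,0.2,-0.003,-0.05,0,0.5,0,0,0,0,0,0,0.5,-0.6,0.03,0.18,-0.005,-0.07,0,0.5,0,0,0,0,0,0,0.5],
)

```text
t: 15.82
tool_pos: [0.6403, 0.0815, 0.1222]
orientation: [0.096, 2.774, -0.018]
force: [-0.3, 0.5, -4.1]
opening: 0.0099
```

```bash
python3 - <<'E'
from h import *
m,im,d=look('side'); m2,im2,d2=look('scene')
cv2.imwrite('pics/t1.png',np.hstack([cv2.resize(im[150:330,240:460],(400,330)),cv2.resize(im2[220:400,200:420],(400,330))]))
E
```

```text
(no output)
```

View pics/t1.png

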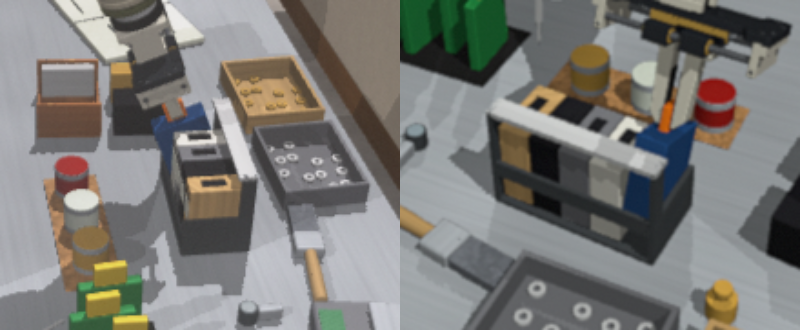

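The blue case has tipped forward and the others are still standing. Now I'll lift it.

Call:
apply_moves(
  commands=[-0.1,0,1.2,0,0,0,0.5,-0.1,0,1.2,0,0,0,0.5,-0.1,0,1.2,0,0,0,0.5,0,0,1.2,0,0,0,0.5,0,0,0,0,0,0,0.5],
)

```text
t: 16.55
tool_pos: [0.6395, 0.0814, 0.176]
orientation: [0.097, 2.776, -0.018]
force: [-1.4, 0.7, -2.7]
opening: 0.0094
```

Call:
apply_moves(
  commands=[-4,0.3,1,0,0,0,0.5,-4,0.3,1,0,0,0,0.5,-4,0.3,2,0,0,0,0.5,-2,0.2,3,0.01,0.12,0,0.5,0,0,2,0.01,0.12,-0.03,0.5,0,0,0,0.01,0.12,-0.03,0.5,0,0,0,0,0,0,0.5],
)

```text
t: 17.42
tool_pos: [0.4954, 0.0919, 0.2677]
orientation: [0.206, 3.133, -0.004]
force: [0.3, 0.5, -3.4]
opening: 0.0098
```

```bash
python3 - <<'E'
from h import *
s=read_state();print(s['tool_pos'],s['orientation'])
np.seterr(all='ignore')
for c in ('scene','side','wrist'):
    m,im,d=look(c,'c_'+c); P=(fish if c=='wrist' else cloud)(m,d)
    np.savez(f'/tmp/{c}.npz',P=P,im=im)
    for n in ('carrier','block_short','block_mid','block_long'): print(c,n,[(np.round(w(m,r['point']),4).tolist(),round(r['conf'],2)) for r in spot_point(n,c)][:1])
    z=P[...,2]; box=(P[...,0]>.42)&(P[...,0]<.6)&(P[...,1]>.19)&(P[...,1]<.385)
    k=box&(z>.05)&(z<.07)
    n,l=cv2.connectedComponents(k.astype(np.uint8))
    for i in range(1,n):
        q=P[l==i]
        if len(q)>40: print(c,len(q),[np.round(x,1) for x in cv2.minAreaRect((q[:,:2]*1000).astype(np.float32))],np.round(np.median(q,0),4), 'z95',np.round(np.percentile(q[:,2],95),4))
E
```

```text
[0.49537178 0.09186352 0.26766669] [ 0.20556609  3.13302554 -0.00381979]
scene carrier [([0.512, 0.2885, 0.0006], 0.83)]
scene block_short [([0.5185, 0.3492, -0.001], 0.97)]
scene block_mid [([0.6288, 0.3397, -0.0001], 0.81)]
scene block_long [([0.5198, 0.3532, 0.0002], 0.71)]
scene 156 [array([502.4, 224.4]), array([  7.1, 102.6]), np.float64(82.6)] [0.5086 0.2248 0.0599] z95 0.0627
scene 490 [array([518.8, 345.2]), array([ 26.6, 101.9]), np.float64(82.3)] [0.5244 0.3461 0.0573] z95 0.0621
scene 248 [array([587.1, 238.6]), array([53.7, 25.1]), np.float64(89.6)] [0.5887 0.2377 0.0569] z95 0.0589
scene 99 [array([593.1, 324.6]), array([35.2, 16.1]), np.float64(82.1)] [0.5931 0.324  0.057 ] z95 0.059
side carrier [([0.511, 0.2875, -0.0022], 0.73)]
side block_short []
side block_mid [([0.6327, 0.3347, -0.0047], 0.57)]
side block_long [([0.6242, 0.258, 0.0018], 0.84)]
side 102 [array([586.1, 233.3]), array([25.7, 60.2]), np.float64(1.4)] [0.5871 0.2283 0.0573] z95 0.062
side 168 [array([502.1, 220. ]), array([21.6, 99.9]), np.float64(78.1)] [0.5007 0.2216 0.0572] z95 0.0644
wrist carrier [([0.511, 0.289, -0.0009], 0.61)]
wrist block_short [([0.521, 0.3517, 0.0034], 0.88)]
wrist block_mid [([0.6369, 0.3361, -0.0033], 0.92)]
wrist block_long [([0.6213, 0.2602, -0.0005], 0.9)]
wrist 822 [array([503.3, 224.8]), array([  7.8, 101.4]), np.float64(82.7)] [0.5019 0.2237 0.062 ] z95 0.0637
wrist 1803 [array([519. , 345.3]), array([ 28. , 101.8]), np.float64(82.2)] [0.5174 0.3452 0.0587] z95 0.0631
wrist 938 [array([589.1, 238.9]), array([52.6, 26.2]), np.float64(84.8)] [0.5868 0.2354 0.0584] z95 0.06
wrist 312 [array([593.8, 324.2]), array([36.5, 14. ]), np.float64(86.1)] [0.5928 0.3203 0.0583] z95 0.0597
```

View pics/c_wrist.png

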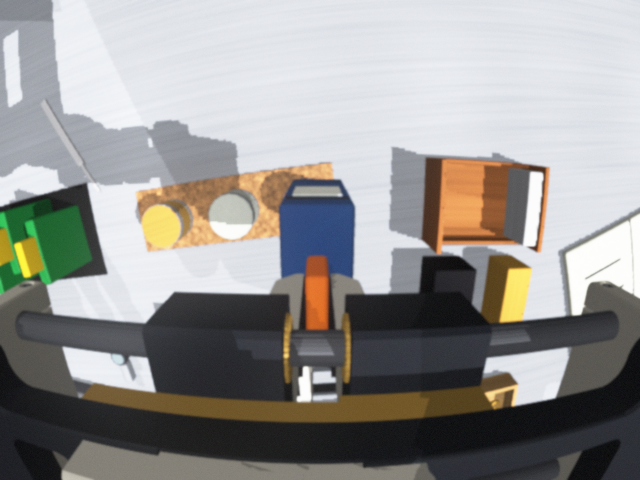

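The case hangs upright and the carrier is measured: origin about (511.3, 289.7) mm, yaw -7.4°. Next I'll carry the case over it.

Call:
apply_moves(
  commands=[0.4,5.2,0,0,0,0,0.5,0.4,5.2,0,0,0,0,0.5,0.4,5.2,0,0,0,0,0.5,0,0,-4,0,0,0,0.5,0,0,-3.5,0,0,0,0.5,0,0,0,0,0,0,0.5],
)

```text
t: 18.92
tool_pos: [0.5065, 0.2532, 0.192]
orientation: [0.207, 3.13, -0.003]
force: [-0.9, -0.3, -2.1]
opening: 0.01
```

```bash
python3 - <<'E'
from h import *
np.seterr(all='ignore')
s=read_state();print(s['tool_pos'],s['orientation'])
m,im,d=look('wrist','d'); P=fish(m,d);z=P[...,2]
hsv=cv2.cvtColor(im,cv2.COLOR_BGR2HSV); H,S,V=cv2.split(hsv)
for n,k in dict(blue=(H>100)&(H<125)&(S>150)&(z>.1)&(z<.25),).items():
    q=P[k&(abs(P[...,0]-.5)<.1)&(abs(P[...,1]-.25)<.06)]
    print(n,len(q),[np.round(x,1) for x in cv2.minAreaRect((q[:,:2]*1000).astype(np.float32))],np.round(np.percentile(q,[3,97],axis=0),4).tolist())
box=(P[...,0]>.42)&(P[...,0]<.6)&(P[...,1]>.19)&(P[...,1]<.385)&(z>.05)&(z<.07)
n,l=cv2.connectedComponents(box.astype(np.uint8))
for i in range(1,n):
    q=P[l==i]
    if len(q)>60: print(len(q),[np.round(x,1) for x in cv2.minAreaRect((q[:,:2]*1000).astype(np.float32))],np.round(np.median(q,0),4))
E
```

```text
[0.50647753 0.25318075 0.19203237] [ 2.06638372e-01  3.13031246e+00 -2.74072922e-03]
blue 3366 [array([484. , 257.3]), array([33.6, 33.9]), np.float64(81.4)] [[0.4689, 0.2417, 0.1865], [0.4987, 0.2716, 0.189]]
397 [array([498.7, 225.1]), array([ 6.2, 91.8]), np.float64(81.1)] [0.4708 0.2289 0.0624]
3383 [array([519.3, 346.2]), array([ 27.6, 101.9]), np.float64(83.3)] [0.5165 0.3461 0.0588]
```

View pics/d.png

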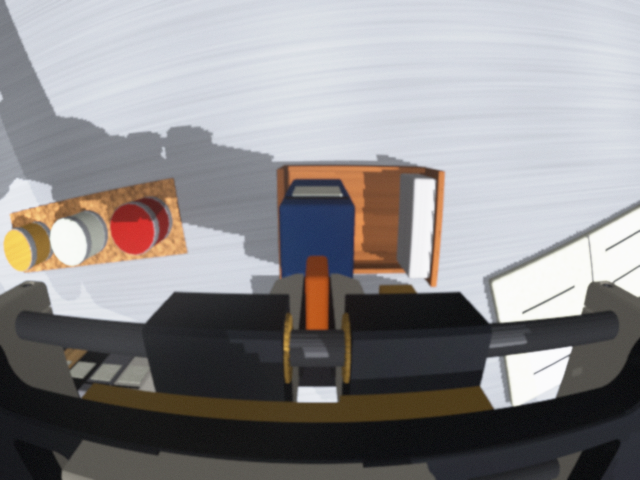

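The view confirms the case lines up with the carrier's left end. Now I'll lower it.

Call:
apply_moves(
  commands=[-0.05,-0.4,0,0,0,0,0.5,0,0,-2.5,0,0,0,0.5,0,0,-2.5,0,0,0,0.5,0,0,-1.5,0,0,0,0.5,0,0,0,0,0,0,0.5],
)

```text
t: 19.6
tool_pos: [0.5129, 0.2491, 0.1383]
orientation: [0.21, 3.114, 0.008]
force: [0.8, -0.7, -2.7]
opening: 0.0095
```

Call:
apply_moves(
  commands=[-0.5,0,-1.0,0,0.018,0,0.5,0,0,-0.6,0,0,0,0.5,0,0,0,0,0,0,0.5],
)

```text
t: 19.98
tool_pos: [0.5091, 0.2495, 0.1241]
orientation: [0.211, 3.129, 0.009]
force: [-1.0, -0.1, -3.1]
opening: 0.0098
```

Call:
apply_moves(
  commands=[-0.2,0,-0.6,0,0.008,0,0.5,0,0,-0.4,0,0,0,0.5,0,0,0,0,0,0,0.5],
)

```text
t: 20.35
tool_pos: [0.5073, 0.2497, 0.1138]
orientation: [-0.211, -3.132, -0.008]
force: [0.2, 0.7, -3.7]
opening: 0.0098
```

Call:
apply_moves(
  commands=[-0.05,-0.35,-0.15,0,0,0,0.5,0,0,0,0,0,0,0.5],
)

```text
t: 20.6
tool_pos: [0.5069, 0.246, 0.1124]
orientation: [-0.211, -3.132, -0.008]
force: [-0.6, 0.5, -4.1]
opening: 0.0099
```

Call:
apply_moves(
  commands=[0,-0.15,0,0,0,0,0.5,0,0,0,0,0,0,0.5],
)

```text
t: 20.85
tool_pos: [0.507, 0.2444, 0.1127]
orientation: [-0.211, -3.132, -0.009]
force: [-0.4, 0.5, -3.3]
opening: 0.0099
```

Call:
apply_moves(
  commands=[0,-0.15,0,0,0,0,0.5,0,0,0,0,0,0,0.5],
)

```text
t: 21.1
tool_pos: [0.507, 0.244, 0.1128]
orientation: [-0.21, -3.133, -0.012]
force: [1.2, 2.2, -4.6]
opening: 0.0099
```

Call:
apply_moves(
  commands=[0,-0.15,-0.05,0,0,0,0.5,0,0,0,0,0,0,0.5],
)

```text
t: 21.35
tool_pos: [0.507, 0.2438, 0.1128]
orientation: [-0.21, -3.133, -0.016]
force: [0.1, 2.2, -4.3]
opening: 0.0096
```

Call:
apply_moves(
  commands=[0,0.05,-0.2,0,0,0,0.5,0,0,-0.15,0,0,0,0.5,0,0,0,0,0,0,0.5],
)

```text
t: 21.72
tool_pos: [0.5081, 0.2439, 0.1124]
orientation: [0.21, 3.133, 0.015]
force: [0.0, 0.4, -2.8]
opening: 0.0096
```

Call:
apply_moves(
  commands=[0,0.03,-0.4,0,0,0,0.5,0,0,0,0,0,0,0.5],
)

```text
t: 21.98
tool_pos: [0.5099, 0.2447, 0.1126]
orientation: [0.21, 3.129, 0.017]
force: [0.2, -1.0, -2.9]
opening: 0.0097
```

Call:
apply_moves(
  commands=[-0.3,0.0,-0.6,0,0.01,0,0.5,0,0,0,0,0,0,0.5],
)

```text
t: 22.22
tool_pos: [0.5105, 0.2458, 0.1124]
orientation: [0.21, 3.131, 0.021]
force: [-1.0, -0.1, -3.0]
opening: 0.0096
```

```bash
python3 - <<'E'
from h import *
np.seterr(all='ignore')
s=read_state();print(s['tool_pos'],s['orientation'],s['force'],s['wrist_torque'])
m,im,d=look('wrist','e'); P=fish(m,d);z=P[...,2]
hsv=cv2.cvtColor(im,cv2.COLOR_BGR2HSV); H,S,V=cv2.split(hsv)
k=(H>100)&(H<125)&(S>150)&(z>.09)&(z<.125)&(abs(P[...,0]-.5)<.1)&(abs(P[...,1]-.25)<.06)
q=P[k]; A=np.c_[q[:,:2]-q[:,:2].mean(0),np.ones(len(q))]; print(len(q),np.linalg.lstsq(A,q[:,2],rcond=None)[0],[np.round(x,1) for x in cv2.minAreaRect((q[:,:2]*1000).astype(np.float32))])
E
```

```text
[0.51046244 0.24576098 0.11242938] [0.2096564  3.13142835 0.02061478] [-1.02543392 -0.10595983 -3.04607316] [-0.00796725  0.00168931  0.04253595]
2857 [-0.03248019  0.02007782  0.10815563] [array([488.1, 249.6]), array([33.5, 34. ]), np.float64(81.6)]
```

Call:
apply_moves(
  commands=[-0.5,0.05,0.3,-0.02,-0.015,0,0.5,0,0,0,0,0,0,0.5],
)

```text
t: 22.52
tool_pos: [0.504, 0.2457, 0.1134]
orientation: [0.209, 3.117, -0.013]
force: [0.6, -0.2, -2.5]
opening: 0.0095
```

```bash
cat > lvl.py <<'E'
from h import *
np.seterr(all='ignore')
s=read_state();print(s['t'],s['tool_pos'],s['orientation'],s['force'],s['wrist_torque'])
m,im,d=look('wrist','e'); P=fish(m,d);z=P[...,2]
hsv=cv2.cvtColor(im,cv2.COLOR_BGR2HSV); H,S,V=cv2.split(hsv)
k=(H>100)&(H<125)&(S>150)&(z>.09)&(z<.125)&(abs(P[...,0]-.5)<.1)&(abs(P[...,1]-.25)<.06)
q=P[k]; A=np.c_[q[:,:2]-q[:,:2].mean(0),np.ones(len(q))]; print(len(q),np.linalg.lstsq(A,q[:,2],rcond=None)[0],[np.round(x,1) for x in cv2.minAreaRect((q[:,:2]*1000).astype(np.float32))])
c=((z>.001)&(z<.01)&(abs(P[...,0]-.51)<.04)&(P[...,1]>.28)&(P[...,1]<.325)); q=P[c]
print('floor',len(q),np.median(q,0)); A=np.c_[q[:,:2]-q[:,:2].mean(0),np.ones(len(q))];print(np.linalg.lstsq(A,q[:,2],rcond=None)[0])
E
python3 lvl.py
```

```text
22.525 [0.50403162 0.24572186 0.11335095] [ 0.20915425  3.11686009 -0.01303525] [ 0.59123936 -0.17399336 -2.45429903] [ 0.34987197 -0.1119025   0.02754819]
2623 [-0.01874166 -0.00299155  0.10879614] [array([481.2, 249. ]), array([32.3, 33.9]), np.float64(83.6)]
floor 5712 [0.50800758 0.3020281  0.00570897]
[ 0.00032792 -0.00072092  0.0057047 ]
```

View pics/e.png

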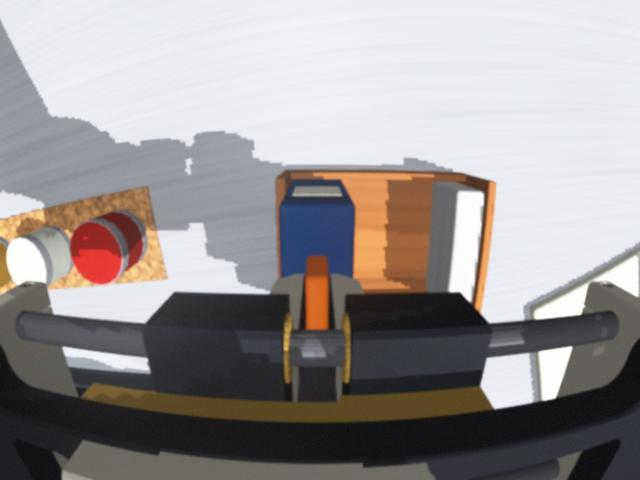

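The case is inside the carrier, with a small pitch left. I'll level it and lower.

Call:
apply_moves(
  commands=[0,0,-0.25,0,-0.015,0,0.5,0,0,-0.2,0,0,0,0.5,0,0,0,0,0,0,0.5],
)

```text
t: 22.95
tool_pos: [0.5045, 0.246, 0.1111]
orientation: [0.207, 3.099, -0.01]
force: [-1.2, 0.6, -3.5]
opening: 0.01
```

```bash
python3 lvl.py
```

```text
22.95 [0.50449406 0.24599419 0.11111196] [ 0.20742562  3.09918112 -0.01015513] [-1.17416598  0.59443728 -3.48963458] [ 0.01359191 -0.01243395  0.01083475]
2712 [-0.00154707 -0.00203439  0.10611836] [array([482. , 249.5]), array([32.8, 33.8]), np.float64(82.3)]
floor 5770 [0.50807254 0.30196494 0.0057001 ]
[ 0.00068973 -0.00012076  0.00570098]
```

Call:
apply_moves(
  commands=[0,-0.15,-0.15,0,0,0,0.5,0,0,0,0,0,0,0.5,0,0,0,0,0,0,3,0,0,0,0,0,0,3,0,0,0,0,0,0,3,0,0,3,0,0,0,3,0,0,5,0,0.035,0,3,0,0,2,0,0,0,3],
)

```text
t: 24.0
tool_pos: [0.5024, 0.2437, 0.2093]
orientation: [-0.209, -3.129, 0.017]
force: [0.9, 0.0, -0.3]
opening: 0.0302
```

```bash
python3 lvl.py; python3 - <<'E'
from h import *
np.seterr(all='ignore')
m,im,d=look('wrist'); P=fish(m,d); z=P[...,2]; H,S,V=cv2.split(cv2.cvtColor(im,cv2.COLOR_BGR2HSV))
R=lambda k:(k.sum(),[np.round(x,1) for x in cv2.minAreaRect((P[k][:,:2]*1000).astype(np.float32))],np.round(np.median(P[k],0),4))
k=(H>4)&(H<20)&(S>130)&(z>.125)&(z<.145)&(P[...,0]>.4)&(P[...,1]<.3)&(P[...,0]<.6)
print('tab',R(k))
box=(P[...,0]>.42)&(P[...,0]<.6)&(P[...,1]>.2)&(P[...,1]<.4)&(z>.05)&(z<.066)
n,l=cv2.connectedComponents(box.astype(np.uint8))
for i in range(1,n):
    if (l==i).sum()>60: print(R(l==i))
for c in ('scene','side'):
    m,im,d=look(c); print([(np.round(w(m,r['point']),4).tolist(),round(r['conf'],2)) for r in spot_point('spacer_1',c)][:7])
E
```

```text
24.0 [0.50241407 0.24366306 0.20928902] [-0.20947039 -3.12949073  0.01698887] [ 0.89124248  0.02643861 -0.34648738] [-0.00863835 -0.00241133 -0.06464962]
2966 [-0.00049289  0.00343302  0.10565491] [array([504.1, 246.2]), array([33.6, 78.6]), np.float64(82.5)]
floor 3307 [0.50875606 0.30220842 0.00571267]
[0.00034579 0.00183732 0.00572039]
tab (np.int64(588), [array([503.7, 246. ]), array([ 9. , 29.7]), np.float64(82.6)], array([0.5023, 0.2462, 0.1335]))
(np.int64(501), [array([500.2, 225.5]), array([ 40.9, 100.3]), np.float64(60.1)], array([0.4856, 0.2256, 0.0625]))
(np.int64(3000), [array([518.8, 345.5]), array([ 27. , 101.7]), np.float64(82.4)], array([0.5165, 0.3461, 0.0589]))
(np.int64(1310), [array([586.7, 237.6]), array([26.4, 50.3]), np.float64(0.1)], array([0.5867, 0.2367, 0.0585]))
[([0.4841, -0.2324, 0.0065], 0.85), ([0.475, -0.4223, -0.0004], 0.82), ([0.4713, -0.372, 0.0025], 0.72), ([0.4618, -0.282, 0.0032], 0.7)]
[([0.4674, -0.287, 0.0033], 0.81), ([0.4764, -0.4225, 0.0004], 0.8), ([0.7079, 0.0117, 0.1286], 0.65)]
```

```bash
python3 -c "
from h import *
s=read_state();print(np.round(s['q'],3),s['t'])
from scipy.spatial.transform import Rotation as R
print(R.from_rotvec(s['orientation']).as_matrix().round(3))"
```

```text
[ 0.365  0.035  1.616 -0.008  1.506 -1.071] 24.3
[[-0.991  0.133 -0.012]
 [ 0.133  0.991 -0.013]
 [ 0.01  -0.014 -1.   ]]
```

Call:
apply_moves(
  commands=[-0.2,-5.6,0.2,0,0,-0.171,6.5,-0.2,-5.6,0.2,0,0,-0.171,6.5,-0.2,-5.6,0,0,0,-0.171,6.5,-0.2,-5.6,0,0,0,-0.171,6.5,-0.2,-5.6,0,0,0,-0.171,6.5,-0.2,-5.6,0,0,0,-0.171,6.5,-0.2,-5.6,0,0,0,-0.171,6.5,-0.2,-5.6,0,0,0,-0.171,6.5],
)

```text
t: 25.3
tool_pos: [0.4749, -0.2131, 0.1948]
orientation: [-2.159, -2.235, 0.005]
force: [0.5, -0.9, 0.3]
opening: 0.0649
```

Call:
apply_moves(
  commands=[0,-4,0,0,0,0,6.5,0,0,0,0,0,0,6.5],
)

```text
t: 25.55
tool_pos: [0.4722, -0.2572, 0.1912]
orientation: [-2.165, -2.223, 0.007]
force: [-0.2, 0.5, -0.4]
opening: 0.0649
```

```bash
cat > pl.py <<'E'
from h import *
np.seterr(all='ignore')
from scipy.spatial.transform import Rotation as Ro
def st():
    s=read_state(); M=Ro.from_rotvec(s['orientation']).as_matrix(); j=np.degrees(np.arctan2(M[1,1],M[0,1]))
    print('t',s['t'],'tcp',np.round(s['tool_pos']*1000,1),'jaw',round(j,1),'zax',M[:,2].round(3),'F',np.round(s['force'],1),'op',round(s['opening'],4))
def tabs(name=None):
    m,im,d=look('wrist',name); P=fish(m,d); z=P[...,2]; H,S,V=cv2.split(cv2.cvtColor(im,cv2.COLOR_BGR2HSV))
    k=(H>20)&(H<35)&(S>130)&(z>.122)&(z<.14)&(np.hypot(P[...,0],P[...,1])<.9)
    n,l=cv2.connectedComponents(k.astype(np.uint8))
    for i in range(1,n):
        q=P[l==i]
        if len(q)>60:
            c,sz,a=cv2.minAreaRect((q[:,:2]*1000).astype(np.float32))
            if sz[0]<sz[1]: a-=90
            print('tab',len(q),np.round(c,1),np.round(sz,1),'long',round(a,1),'z',np.round(np.median(q[:,2]),4))
    return m,im,P
if __name__=='__main__':
    st(); tabs('p1'); 
E
python3 pl.py
```

```text
t 25.55 tcp [ 472.2 -257.2  191.2] jaw 1.6 zax [-0.031  0.023 -0.999] F [-0.2  0.5 -0.4] op 0.0649
tab 1305 [ 484.9 -235.2] [39.9 12.5] long 2.6 z 0.1314
tab 1253 [ 467.1 -284.9] [39.6 12.9] long 3.0 z 0.1312
tab 618 [ 477.  -366.4] [40.1  6.4] long 3.6 z 0.1298
```

View pics/p1.png

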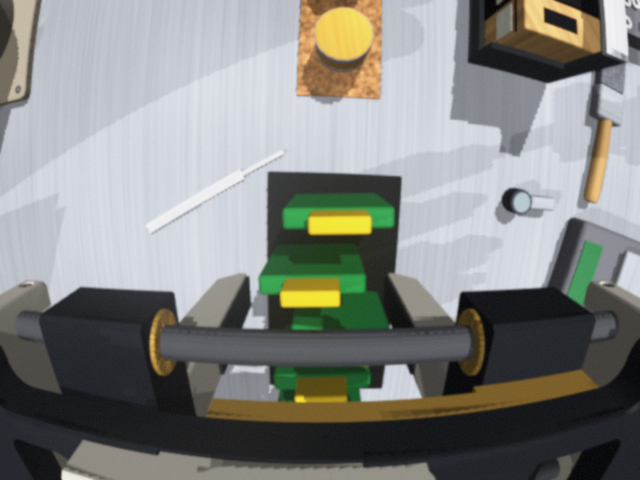

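The tab of the nearest plate is at (340,223), with the plate tops unobstructed. Going for it.

Call:
apply_moves(
  commands=[1.3,2.1,0,-0.023,-0.031,0.024,6.5,0,0,-3.5,0,0,0,6.5,0,0,-3,0,0,0,6.5,0,0,0,0,0,0,6.5],
)

```text
t: 26.1
tool_pos: [0.4847, -0.2276, 0.1218]
orientation: [-2.153, -2.281, -0.002]
force: [-0.7, 0.7, 0.7]
opening: 0.0651
```

```bash
python3 -c "
from pl import *
st();tabs()"
```

```text
t 26.1 tcp [ 484.7 -227.6  121.8] jaw 3.3 zax [-0.003  0.004 -1.   ] F [-0.7  0.7  0.7] op 0.0651
tab 2426 [ 485.  -234.6] [40.  12.6] long 2.3 z 0.1313
tab 1679 [ 467.3 -283. ] [39.4 10.6] long 2.4 z 0.1309
```

Call:
apply_moves(
  commands=[0,-0.75,-0.7,0,0,-0.01,6.5,0,0,-0.7,0,0,0,6.5,0,0,0,0,0,0,6.5,0,0,0,0,0,0,3.5,0,0,0,0,0,0,3.5,0,0,0,0,0,0,3.5,0,0,0,0,0,0,3.5],
  squeeze=40,
)

```text
t: 27.02
tool_pos: [0.4879, -0.237, 0.1128]
orientation: [2.166, 2.271, 0.005]
force: [-0.8, -0.1, -1.7]
opening: 0.0398
```

```bash
python3 -c "
from pl import *
st();tabs()"
```

```text
t 27.025 tcp [ 487.9 -237.   112.8] jaw 2.7 zax [ 0.004  0.    -1.   ] F [-0.8 -0.1 -1.7] op 0.0398
tab 2954 [ 488.6 -235.3] [40.3 14.8] long 4.2 z 0.1323
tab 1516 [ 472.6 -284.2] [29.2 13. ] long 3.2 z 0.1311
```

Call:
apply_moves(
  commands=[0,0,4,0,0,0,3.5,0,0,6,0,0,0,3.5,0,0,6,0,0,0,3.5,0.2,5.6,0,0,0,-0.03,3.5,0.2,5.6,0,0,0,-0.03,3.5,0.2,5.6,0,0,0,-0.03,3.5,0.2,5.6,0,0,0,-0.03,3.5,0.2,5.6,0,0,0,-0.03,3.5],
)

```text
t: 28.08
tool_pos: [0.4952, 0.0484, 0.2766]
orientation: [2.345, 2.088, 0.008]
force: [1.7, -0.6, -1.1]
opening: 0.0397
```

Call:
apply_moves(
  commands=[0.2,5.6,0,0,0,-0.03,3.5,0.2,5.6,0,0,0,0,3.5,0.2,5.6,0,0,0,0,3.5,0.2,5.6,0,0,0,0,3.5,0,0,0,0,0,0,3.5,0,0,0,0,0,0,3.5],
)

```text
t: 28.82
tool_pos: [0.5008, 0.2836, 0.2754]
orientation: [2.371, 2.058, 0.007]
force: [-0.1, 0.2, -0.8]
opening: 0.0393
```

```bash
python3 -c "
from pl import *
st();m,im,P=tabs()"
```

```text
t 28.825 tcp [500.8 283.6 275.4] jaw -8.1 zax [ 0.005  0.002 -1.   ] F [-0.1  0.2 -0.8] op 0.0393
```

Call:
apply_moves(
  commands=[0.7,-0.7,-1,0,0,0.012,3.5,0,0,-4,0,0,0,3.5,0,0,-3,0,0,0,3.5,0,0,0,0,0,0,3.5],
)

```text
t: 29.38
tool_pos: [0.5101, 0.2697, 0.1927]
orientation: [2.364, 2.065, 0.008]
force: [-0.1, 0.0, -1.5]
opening: 0.0396
```

```bash
python3 -c "
from pl import *
st();m,im,P=tabs('q1')"
```

```text
t 29.375 tcp [510.1 269.7 192.7] jaw -7.7 zax [ 0.006  0.001 -1.   ] F [-0.1  0.  -1.5] op 0.0396
```

View pics/q1.png

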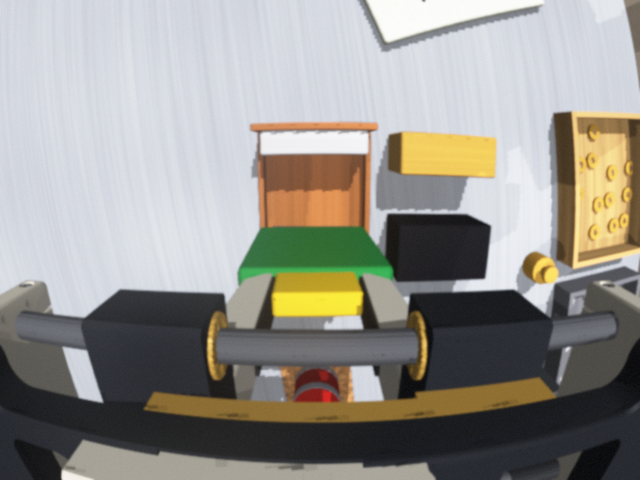

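The plate is at (315,250) over the carrier. It drifted about 6 mm towards the case during the descent, so I'll shift +y and check the case.

Call:
apply_moves(
  commands=[-0.2,0.6,0.3,0,0,0,3.5,0,0,0,0,0,0,3.5],
)

```text
t: 29.68
tool_pos: [0.5106, 0.2761, 0.201]
orientation: [2.363, 2.062, 0.019]
force: [0.1, -0.3, -1.8]
opening: 0.0397
```

```bash
cat > case.py <<'E'
from pl import *
st()
for c in ('scene','side'):
    m,im,d=look(c,'k_'+c); P=cloud(m,d); z=P[...,2]; H,S,V=cv2.split(cv2.cvtColor(im,cv2.COLOR_BGR2HSV))
    b=(P[...,0]>.44)&(P[...,0]<.57)&(P[...,1]>.2)&(P[...,1]<.3)
    for n,k in dict(blue=b&(H>100)&(H<125)&(S>120)&(z>.098)&(z<.112),orange=b&(H>4)&(H<18)&(S>130)&(z>.12)&(z<.14)).items():
        q=P[k]
        if len(q)>8: print(c,n,len(q),[np.round(x,1) for x in cv2.minAreaRect((q[:,:2]*1000).astype(np.float32))],np.round(np.median(q,0),4))
    k=(z>.042)&(z<.055)&(P[...,0]>.40)&(P[...,0]<.56)&(abs(P[...,1])<.2)
    n,l=cv2.connectedComponents(k.astype(np.uint8))
    for i in range(1,n):
        q=P[l==i]
        if len(q)>40: print(c,'tin',len(q),np.round((q.min(0)+q.max(0))[:2]*500))
E
python3 case.py
```

```text
t 29.675 tcp [510.6 276.1 201. ] jaw -7.8 zax [ 0.013  0.004 -1.   ] F [ 0.1 -0.3 -1.8] op 0.0397
scene blue 277 [array([505.3, 246.6]), array([33.9, 78.7]), np.float64(82.3)] [0.5256 0.2475 0.1037]
scene orange 75 [array([505.1, 246.1]), array([ 9.8, 29.4]), np.float64(80.6)] [0.5083 0.2465 0.1301]
scene tin 272 [485. -85.]
scene tin 288 [486.  -0.]
scene tin 306 [485.  81.]
side blue 9 [array([537.4, 232.9]), array([20.1,  5.6]), np.float64(80.4)] [0.5385 0.2297 0.1057]
side orange 51 [array([503.2, 241.6]), array([13.3, 26.3]), np.float64(89.9)] [0.5039 0.2404 0.128 ]
side tin 194 [485.  78.]
side tin 217 [486.  -4.]
side tin 247 [485. -87.]
```

Call:
apply_moves(
  commands=[-0.25,0.1,-2.0,0,0.013,0,3.5,0,0.1,-2.0,0,0,0,3.5,0,0,0,0,0,0,3.5],
)

```text
t: 30.15
tool_pos: [0.5074, 0.2781, 0.1573]
orientation: [-2.364, -2.063, -0.001]
force: [0.2, 0.1, -1.6]
opening: 0.0402
```

Call:
apply_moves(
  commands=[0,0.05,-2.0,0,0,0,3.5,0,0.05,-1.3,0,0,0,3.5,0,0,0,0,0,0,3.5],
)

```text
t: 30.52
tool_pos: [0.5081, 0.2791, 0.1219]
orientation: [-2.365, -2.064, -0.003]
force: [1.9, 0.1, -1.4]
opening: 0.0398
```

Call:
apply_moves(
  commands=[-0.05,-0.6,-0.4,0,0,0,3.5,0,0,0,0,0,0,3.5],
)

```text
t: 30.78
tool_pos: [0.5075, 0.2727, 0.1177]
orientation: [-2.365, -2.064, -0.002]
force: [0.7, -0.3, -0.7]
opening: 0.0397
```

Call:
apply_moves(
  commands=[0,-0.2,0,0,0,0,3.5,0,0,0,0,0,0,3.5],
)

```text
t: 31.02
tool_pos: [0.5074, 0.2705, 0.1183]
orientation: [-2.365, -2.063, -0.002]
force: [0.1, 1.3, -1.7]
opening: 0.0396
```

Call:
apply_moves(
  commands=[0,0.02,-0.25,0,0,0,3.5,0,0,0,0,0,0,3.5],
)

```text
t: 31.28
tool_pos: [0.5075, 0.2708, 0.1159]
orientation: [-2.365, -2.064, -0.003]
force: [-0.3, 0.4, -0.4]
opening: 0.0399
```

Call:
apply_moves(
  commands=[0,0,0,0,0,0,6,0,0,0,0,0,0,6,0,0,0,0,0,0,6,0,0,2,0,0,0,6.5,0,0,4,0,0,0,6.5,0,0,4,0,0,0,6.5,0,0,0,0,0,0,6.5],
)

```text
t: 32.15
tool_pos: [0.5078, 0.2712, 0.2242]
orientation: [-2.365, -2.064, -0.008]
force: [-0.6, -0.1, -0.7]
opening: 0.065
```

```bash
python3 -c "
from pl import *
st();m,im,P=tabs()"
```

```text
t 32.15 tcp [507.8 271.2 224.2] jaw -7.8 zax [ 0.002  0.005 -1.   ] F [-0.6 -0.1 -0.7] op 0.065
tab 1046 [504.3 274.6] [12.4 39. ] long -8.0 z 0.1334
```

Call:
apply_moves(
  commands=[-0.4,-5.6,0,0,0,0.023,6.5,-0.4,-5.6,0,0,0,0.023,6.5,-0.4,-5.6,0,0,0,0.023,6.5,-0.4,-5.6,0,0,0,0.023,6.5,-0.4,-5.6,0,0,0,0.023,6.5,-0.4,-5.6,0,0,0,0.023,6.5,-0.4,-5.6,0,0,0,0.023,6.5,-0.4,-5.6,0,0,0,0.023,6.5],
)

```text
t: 33.2
tool_pos: [0.4681, -0.186, 0.2173]
orientation: [-2.145, -2.283, 0.003]
force: [1.1, 0.2, -0.4]
opening: 0.0648
```

Call:
apply_moves(
  commands=[-0.4,-5.2,0,0,0,0,6.5,-0.4,-4.5,0,0,0,0,6.5,0,0,-2,0,0,0,6.5,0,0,0,0,0,0,6.5],
)

```text
t: 33.7
tool_pos: [0.4562, -0.2881, 0.1932]
orientation: [-2.147, -2.273, 0.004]
force: [0.1, -0.5, 0.8]
opening: 0.0649
```

```bash
python3 -c "
from pl import *
st();m,im,P=tabs()"
```

```text
t 33.7 tcp [ 456.2 -288.1  193.2] jaw 3.3 zax [-0.013  0.008 -1.   ] F [ 0.1 -0.5  0.8] op 0.0649
tab 1274 [ 467.1 -284.7] [39.5 12.3] long 3.8 z 0.1314
tab 1062 [ 491.1 -329. ] [12.4 39.8] long -5.9 z 0.1312
tab 352 [ 477.7 -373. ] [39.6  7. ] long 4.6 z 0.1316
```

Call:
apply_moves(
  commands=[1.1,0.2,-2,-0.008,-0.013,0,6.5,0,0,-3,0,0,0,6.5,0,0,-1,0,0,0,6.5,0,0,0,0,0,0,6.5],
)

```text
t: 34.25
tool_pos: [0.4705, -0.2822, 0.1361]
orientation: [2.146, 2.287, 0.002]
force: [-0.6, -1.1, 0.6]
opening: 0.0648
```

```bash
python3 -c "
from pl import *
st();m,im,P=tabs()"
```

```text
t 34.25 tcp [ 470.5 -282.2  136.1] jaw 3.6 zax [ 0.005 -0.003 -1.   ] F [-0.6 -1.1  0.6] op 0.0648
tab 2137 [ 467.2 -284.7] [40.4 12.5] long 3.2 z 0.1312
tab 774 [ 491.4 -330.9] [10.8 39.9] long -2.2 z 0.1316
```

Call:
apply_moves(
  commands=[-0.35,-0.4,-1.2,0,0,0,6.5,0,0,-1.3,0,0,0,6.5,0,0,0,0,0,0,6.5],
)

```text
t: 34.67
tool_pos: [0.468, -0.2874, 0.1123]
orientation: [2.143, 2.284, 0.003]
force: [-0.6, -0.0, 0.4]
opening: 0.0647
```

Call:
apply_moves(
  commands=[0,0.12,-0.1,0,0,0,6.5,0,0,0,0,0,0,3.5,0,0,0,0,0,0,3.5,0,0,0,0,0,0,3.5,0,0,0,0,0,0,3.5],
)

```text
t: 35.3
tool_pos: [0.4683, -0.2865, 0.1119]
orientation: [2.143, 2.283, 0.003]
force: [0.0, 0.5, -0.8]
opening: 0.0396
```

```bash
python3 -c "
from pl import *
st();m,im,P=tabs()"
```

```text
t 35.3 tcp [ 468.3 -286.5  111.9] jaw 3.6 zax [ 0.009 -0.006 -1.   ] F [ 0.   0.5 -0.8] op 0.0396
tab 2924 [ 469.1 -285.5] [40.1 14.9] long 4.3 z 0.1318
tab 1806 [ 488.6 -328.7] [13.3 34.9] long -6.2 z 0.1311
```

Call:
apply_moves(
  commands=[0,0,4,0,0,0,3.5,0,0,6,0,0,0,3.5,0,0,6,0,0,0,3.5,0.4,5.6,0,0,0,-0.033,3.5,0.4,5.6,0,0,0,-0.033,3.5,0.4,5.6,0,0,0,-0.033,3.5,0.4,5.6,0,0,0,-0.033,3.5,0.4,5.6,0,0,0,-0.033,3.5],
)

```text
t: 36.35
tool_pos: [0.486, -0.001, 0.2761]
orientation: [2.338, 2.083, 0.006]
force: [0.5, -0.4, -1.2]
opening: 0.0395
```

Call:
apply_moves(
  commands=[0.5,5.7,0,0,0,-0.033,3.5,0.5,5.7,0,0,0,0,3.5,0.5,5.7,0,0,0,0,3.5,0.5,5.7,0,0,0,0,3.5,0.3,5.5,0,0,0,0,3.5,0,0,0,0,0,0,3.5,0,0,0,0,0,0,3.5],
)

```text
t: 37.22
tool_pos: [0.5068, 0.2952, 0.275]
orientation: [2.368, 2.049, 0.005]
force: [-0.6, -0.7, -0.6]
opening: 0.0397
```

```bash
python3 -c "
from pl import *
st()"
```

```text
t 37.225 tcp [506.8 295.2 275. ] jaw -8.3 zax [ 0.009 -0.006 -1.   ] F [-0.6 -0.7 -0.6] op 0.0397
```

Call:
apply_moves(
  commands=[0.45,0.2,-2,0,0,0.012,3.5,0,0.2,-3,0,0,0,3.5,0,0,0,0,0,0,3.5],
)

```text
t: 37.6
tool_pos: [0.5121, 0.2956, 0.2215]
orientation: [2.358, 2.059, 0.004]
force: [0.4, -0.3, -1.0]
opening: 0.0395
```

Call:
apply_moves(
  commands=[0,0.05,-2.5,0,0,0,3.5,0,0.05,-2.5,0,0,0,3.5,0,0.05,-2.0,0,0,0,3.5,0,0,0,0,0,0,3.5],
)

```text
t: 38.1
tool_pos: [0.5143, 0.2942, 0.1521]
orientation: [2.361, 2.054, 0.009]
force: [-0.6, -0.8, -2.0]
opening: 0.0396
```

Call:
apply_moves(
  commands=[-0.3,0,-1.8,0,0,0.005,3.5,0,0,-1.3,0,0,0,3.5,0,0,0,0,0,0,3.5],
)

```text
t: 38.48
tool_pos: [0.5123, 0.2944, 0.1212]
orientation: [2.355, 2.059, 0.013]
force: [0.0, -0.1, -1.5]
opening: 0.0398
```

Call:
apply_moves(
  commands=[-0.1,-0.65,-0.4,0,0,0,3.5,0,0,0,0,0,0,3.5],
)

```text
t: 38.72
tool_pos: [0.5116, 0.2877, 0.1175]
orientation: [2.355, 2.059, 0.014]
force: [-0.2, 0.5, -1.5]
opening: 0.0397
```

Call:
apply_moves(
  commands=[0,-0.2,0,0,0,0,3.5,0,0,0,0,0,0,3.5],
)

```text
t: 38.98
tool_pos: [0.512, 0.286, 0.1185]
orientation: [2.355, 2.059, 0.017]
force: [-0.2, 0.8, -2.6]
opening: 0.0397
```

Call:
apply_moves(
  commands=[0,0.03,-0.35,0,0,0,3.5,0,0,0,0,0,0,3.5],
)

```text
t: 39.22
tool_pos: [0.5122, 0.2864, 0.115]
orientation: [2.355, 2.059, 0.018]
force: [-0.3, 0.6, -2.5]
opening: 0.0401
```

```bash
python3 -c "
from pl import *
st();m,im,P=tabs()"
```

```text
t 39.225 tcp [512.2 286.4 115. ] jaw -7.7 zax [ 0.017 -0.003 -1.   ] F [-0.3  0.6 -2.5] op 0.0401
tab 3990 [512.5 284.8] [19.4 40.7] long -8.7 z 0.1343
```

Call:
apply_moves(
  commands=[0,0,-0.1,0,0.008,0,3.5,0,0,0,0,0,0,6,0,0,0,0,0,0,6,0,0,0,0,0,0,6,0,0,2,0,0,0,6.5,0,0,4,0,0,0,6.5,0,0,4,0,0,0,6.5,0,0,0,0,0,0,6.5],
)

```text
t: 40.28
tool_pos: [0.5128, 0.2864, 0.2225]
orientation: [2.358, 2.062, 0.013]
force: [-0.1, 0.1, 0.1]
opening: 0.0652
```

```bash
python3 -c "
from pl import *
st();m,im,P=tabs()
z=P[...,2];k=(z>.05)&(z<.066)&(P[...,0]>.44)&(P[...,0]<.575)&(P[...,1]>.3)&(P[...,1]<.4)
print([np.round(x,1) for x in cv2.minAreaRect((P[k][:,:2]*1000).astype(np.float32))])
k=(z>.098)&(z<.112)&(P[...,0]>.44)&(P[...,0]<.575)&(P[...,1]>.2)&(P[...,1]<.4)
print([np.round(x,1) for x in cv2.minAreaRect((P[k][:,:2]*1000).astype(np.float32))])"
```

```text
t 40.275 tcp [512.8 286.4 222.5] jaw -7.7 zax [ 0.013 -0.002 -1.   ] F [-0.1  0.1  0.1] op 0.0652
tab 1051 [511.4 289.3] [12.  39.6] long -7.6 z 0.1334
tab 1034 [504.4 274.3] [12.1 39.5] long -7.9 z 0.1333
[array([517.1, 327.5]), array([ 63., 102.]), np.float64(82.7)]
[array([505.3, 262.9]), array([68.5, 85.4]), np.float64(82.0)]
```

Call:
apply_moves(
  commands=[-0.3,-5.6,0,0,0,0,6.5,-0.3,-5.6,0,0,0,0,6.5,-0.3,-5.6,0,0,0,0,6.5,-0.3,-5.6,0,0,0,0,6.5,-0.3,-5.6,0,0,0,0,6.5,-0.3,-5.6,0,0,0,0,6.5,-0.3,-5.6,0,0,0,0.02,6.5,-0.3,-5.6,0,0,0,0.02,6.5],
)

```text
t: 41.32
tool_pos: [0.4811, -0.1708, 0.2154]
orientation: [2.311, 2.123, 0.001]
force: [0.9, 0.0, 0.2]
opening: 0.0647
```

Call:
apply_moves(
  commands=[-0.3,-5.6,0,0,0,0,6.5,-0.2,-5.6,0,0,0,0,6.5,0,-4.8,0,0,0,0,6.5,0,0,-2.5,0,0,0,6.5,0,0,0,0,0,0,6.5],
)

```text
t: 41.95
tool_pos: [0.4712, -0.3389, 0.1859]
orientation: [-2.317, -2.116, 0.001]
force: [-0.1, 0.7, -0.0]
opening: 0.0651
```

```bash
python3 -c "
from pl import *
st();m,im,P=tabs()"
```

```text
t 41.95 tcp [ 471.2 -338.9  185.9] jaw -5.2 zax [-0.003  0.002 -1.   ] F [-0.1  0.7 -0. ] op 0.0651
tab 1324 [ 491.4 -329. ] [12.2 39.3] long -4.6 z 0.1314
tab 1264 [ 477.6 -370.2] [40.1 12.6] long 5.0 z 0.1313
tab 475 [ 476.  -422.7] [ 8.8 38.5] long -5.3 z 0.1316
```

Call:
apply_moves(
  commands=[2.0,0.8,-1.5,0,0,0,6.5,0,0,-3,0,0,0,6.5,0,0,-0.5,0,0,0,6.5,0,0,0,0,0,0,6.5],
)

```text
t: 42.5
tool_pos: [0.4951, -0.3304, 0.1427]
orientation: [2.312, 2.119, 0.001]
force: [-0.6, -0.2, -0.2]
opening: 0.065
```

```bash
python3 -c "
from pl import *
st();m,im,P=tabs()"
```

```text
t 42.5 tcp [ 495.1 -330.4  142.7] jaw -5.0 zax [ 0.004 -0.004 -1.   ] F [-0.6 -0.2 -0.2] op 0.065
tab 2039 [ 491.2 -329.3] [13.1 40.2] long -4.7 z 0.1313
```

Call:
apply_moves(
  commands=[-0.4,-0.05,-1.5,0,0,0,6.5,0,0,-1.5,0,0,0,6.5,0,0,0,0,0,0,6.5,0,0,0,0,0,0,3.5,0,0,0,0,0,0,3.5,0,0,0,0,0,0,3.5,0,0,0,0,0,0,3.5],
)

```text
t: 43.42
tool_pos: [0.4915, -0.332, 0.1135]
orientation: [2.31, 2.116, 0.002]
force: [0.6, 0.8, -1.0]
opening: 0.0395
```

```bash
python3 -c "
from pl import *
st();m,im,P=tabs()"
```

```text
t 43.425 tcp [ 491.5 -332.   113.5] jaw -5.0 zax [ 0.007 -0.006 -1.   ] F [ 0.6  0.8 -1. ] op 0.0395
tab 2872 [ 492.5 -329.7] [13.7 40. ] long -4.6 z 0.1317
tab 1738 [ 477.2 -370.2] [40.3 13.2] long 5.1 z 0.1314
```

Call:
apply_moves(
  commands=[0,0,4,0,0,0,3.5,0,0,6,0,0,0,3.5,0,0,6,0,0,0,3.5,0.2,5.7,0,0,0,-0.016,3.5,0.2,5.7,0,0,0,-0.016,3.5,0.2,5.7,0,0,0,-0.015,3.5,0.2,5.7,0,0,0,0,3.5,0.2,5.7,0,0,0,0,3.5],
)

```text
t: 44.48
tool_pos: [0.4993, -0.0417, 0.2783]
orientation: [2.368, 2.05, 0.005]
force: [0.1, 0.8, -1.4]
opening: 0.04
```

Call:
apply_moves(
  commands=[0.2,5.6,0,0,0,0,3.5,0.2,5.6,0,0,0,0,3.5,0.2,5.6,0,0,0,0,3.5,0.2,5.6,0,0,0,0,3.5,0.2,5.6,0,0,0,0,3.5,0.3,4.5,0,0,0,0,3.5,0.3,2.5,0,0,0,0,3.5,0,0,0,0,0,0,3.5],
)

```text
t: 45.48
tool_pos: [0.5125, 0.3244, 0.2785]
orientation: [2.361, 2.056, 0.008]
force: [0.6, -0.3, -1.1]
opening: 0.0397
```

```bash
python3 -c "
from pl import *
st()"
```

```text
t 45.475 tcp [512.5 324.4 278.5] jaw -7.9 zax [ 0.011 -0.005 -1.   ] F [ 0.6 -0.3 -1.1] op 0.0397
```

Call:
apply_moves(
  commands=[0,-1.2,-2,0,0,0.004,3.5,0,0,-3,0,0,0,3.5,0,0,0,0,0,0,3.5],
)

```text
t: 45.85
tool_pos: [0.5126, 0.31, 0.2278]
orientation: [2.356, 2.06, 0.008]
force: [0.1, -0.6, -1.3]
opening: 0.0396
```

Call:
apply_moves(
  commands=[0.05,0.05,-2.5,0,0,0,3.5,0,0.05,-2.5,0,0,0,3.5,0,0.05,-2.0,0,0,0,3.5,0,0,0,0,0,0,3.5],
)

```text
t: 46.35
tool_pos: [0.5158, 0.3101, 0.1622]
orientation: [2.357, 2.055, 0.018]
force: [0.6, -1.1, -1.6]
opening: 0.0393
```

Call:
apply_moves(
  commands=[-0.25,0.03,-2.0,0,0.01,0,3.5,0,0.03,-2.0,0,0,0,3.5,0,0,0,0,0,0,3.5],
)

```text
t: 46.72
tool_pos: [0.5141, 0.311, 0.1216]
orientation: [2.362, 2.059, 0.009]
force: [-0.3, 0.3, -1.0]
opening: 0.0398
```

Call:
apply_moves(
  commands=[-0.1,-0.75,-0.35,0,0,0,3.5,0,0,0,0,0,0,3.5],
)

```text
t: 46.98
tool_pos: [0.5132, 0.3031, 0.1182]
orientation: [2.361, 2.059, 0.009]
force: [0.3, 0.3, -0.6]
opening: 0.0398
```

Call:
apply_moves(
  commands=[0,-0.2,0,0,0,0,3.5,0,0,0,0,0,0,3.5],
)

```text
t: 47.22
tool_pos: [0.5138, 0.3013, 0.1193]
orientation: [2.362, 2.059, 0.012]
force: [0.3, 0.3, -1.1]
opening: 0.0398
```

Call:
apply_moves(
  commands=[0,-0.1,-0.2,0,0,0,3.5,0,0,-0.2,0,0,0,3.5,0,0,0,0,0,0,3.5],
)

```text
t: 47.6
tool_pos: [0.5142, 0.301, 0.1161]
orientation: [2.361, 2.059, 0.015]
force: [-0.6, 0.4, -1.6]
opening: 0.0397
```

Seated against the previous plate, so I'll release it, check, and go for the fourth.

Call:
apply_moves(
  commands=[0,0,0,0,0,0,6,0,0,0,0,0,0,6,0,0,0,0,0,0,6,0,0,2,0,0,0,6.5,0,0,4,0,0,0,6.5,0,0,4,0,0,0,6.5,0,0,0,0,0,0,6.5],
)

```text
t: 48.48
tool_pos: [0.5145, 0.3005, 0.2237]
orientation: [2.36, 2.058, 0.019]
force: [0.6, -0.4, 0.8]
opening: 0.0652
```

```bash
cat > gap.py <<'E'
from pl import *
st();m,im,P=tabs('gap')
z=P[...,2]; c=np.array([.511,.290]); u=np.array([.1285,.9917]); U=(P[...,:2]-c)@u*1000; X=(P[...,:2]-c)@np.array([.9917,-.1285])*1000
k=(z>.098)&(z<.112)&(abs(X)<60)&(abs(U)<75)
print('row top U',np.round(np.nanpercentile(U[k],[.5,99.5]),1),'X',np.round(np.nanpercentile(X[k],[.5,99.5]),1))
k=(z>.052)&(z<.066)&(abs(X)<42)&(U>20)&(U<80); print('block/wall U',np.round(np.nanpercentile(U[k],[1,99]),1))
E
python3 gap.py
```

```text
t 48.475 tcp [514.5 300.5 223.7] jaw -7.8 zax [ 0.015  0.    -1.   ] F [ 0.6 -0.4  0.8] op 0.0652
tab 1072 [514.7 304.5] [12.8 38.9] long -8.0 z 0.1333
tab 2058 [508.1 281.4] [28.6 44.7] long -8.0 z 0.1332
row top U [-61.   23.3] X [-43.1  40.5]
block/wall U [22.1 69.4]
```

Call:
apply_moves(
  commands=[-0.3,-5.7,0,0,0,0.03,6.5,-0.3,-5.7,0,0,0,0.03,6.5,-0.3,-5.7,0,0,0,0.03,6.5,-0.3,-5.7,0,0,0,0.03,6.5,-0.3,-5.7,0,0,0,0.03,6.5,-0.3,-5.7,0,0,0,0.03,6.5,-0.3,-5.7,0,0,0,0.03,6.5,-0.3,-5.7,0,0,0,0.01,6.5],
)

```text
t: 49.52
tool_pos: [0.4828, -0.1652, 0.2164]
orientation: [2.108, 2.326, 0.008]
force: [1.1, -0.4, -1.0]
opening: 0.0647
```

Call:
apply_moves(
  commands=[-0.3,-5.7,0,0,0,0,6.5,-0.3,-5.7,0,0,0,0,6.5,0,-5.5,0,0,0,0,6.5,0,-3.5,-1,0,0,0,6.5,0,0,-1.5,0,0,0,6.5,0,0,0,0,0,0,6.5],
)

```text
t: 50.28
tool_pos: [0.4712, -0.3773, 0.1854]
orientation: [-2.112, -2.318, -0.007]
force: [-0.3, -0.0, -0.5]
opening: 0.065
```

```bash
python3 -c "
from pl import *
st();m,im,P=tabs()"
```

```text
t 50.275 tcp [ 471.2 -377.3  185.4] jaw 5.3 zax [-0.001  0.007 -1.   ] F [-0.3 -0.  -0.5] op 0.065
tab 1374 [ 477.4 -370.5] [40.1 12.6] long 4.6 z 0.1314
tab 1103 [ 476.1 -420.8] [12.7 38.9] long -3.2 z 0.1312
```

Call:
apply_moves(
  commands=[0.5,0.5,-1.5,0.007,0,-0.01,6.5,0,0,-3,0,0,0,6.5,0,0,-0.5,0,0,0,6.5,0,0,0,0,0,0,6.5],
)

```text
t: 50.82
tool_pos: [0.4794, -0.368, 0.1363]
orientation: [-2.118, -2.31, -0.018]
force: [-0.0, -0.4, 0.6]
opening: 0.0652
```

```bash
python3 -c "
from pl import *
st();m,im,P=tabs()"
```

```text
t 50.825 tcp [ 479.4 -368.   136.3] jaw 5.0 zax [ 0.002  0.013 -1.   ] F [-0.  -0.4  0.6] op 0.0652
tab 2113 [ 477.4 -369.9] [39.8 12.5] long 4.7 z 0.1312
tab 1218 [ 476.1 -420.9] [12.4 38.8] long -4.7 z 0.1315
```

Call:
apply_moves(
  commands=[-0.2,-0.35,-1.2,-0.014,0,0,6.5,0,0,-1.1,0,0,0,6.5,0,0,0,0,0,0,6.5],
)

```text
t: 51.25
tool_pos: [0.478, -0.3724, 0.1138]
orientation: [2.119, 2.311, 0.0]
force: [-0.6, 0.2, 1.2]
opening: 0.0649
```

Call:
apply_moves(
  commands=[-0.05,0.05,-0.15,0,0,0,6.5,0,0,0,0,0,0,3.5,0,0,0,0,0,0,3.5,0,0,0,0,0,0,3.5,0,0,0,0,0,0,3.5],
)

```text
t: 51.88
tool_pos: [0.4777, -0.3724, 0.1129]
orientation: [2.119, 2.31, 0.0]
force: [0.0, -0.1, -1.8]
opening: 0.0397
```

```bash
python3 -c "
from pl import *
st();m,im,P=tabs()"
```

```text
t 51.875 tcp [ 477.7 -372.4  112.9] jaw 4.9 zax [ 0.005 -0.004 -1.   ] F [ 0.  -0.1 -1.8] op 0.0397
tab 2843 [ 478.5 -370.4] [39.9 13.8] long 5.4 z 0.1316
tab 1962 [ 476.2 -420.1] [13.1 39.2] long -1.8 z 0.1309
```

Call:
apply_moves(
  commands=[0,0,4,0,0,0,3.5,0,0,6,0,0,0,3.5,0,0,6,0,0,0,3.5,0.3,5.7,0,0,0,-0.037,3.5,0.3,5.7,0,0,0,-0.037,3.5,0.3,5.7,0,0,0,-0.037,3.5,0.3,5.7,0,0,0,-0.037,3.5,0.3,5.7,0,0,0,-0.037,3.5],
)

```text
t: 52.92
tool_pos: [0.4903, -0.0818, 0.2768]
orientation: [2.337, 2.09, 0.004]
force: [0.7, -0.6, -1.2]
opening: 0.0396
```

Call:
apply_moves(
  commands=[0.3,5.6,0,0,0,-0.037,3.5,0.3,5.6,0,0,0,0,3.5,0.3,5.6,0,0,0,0,3.5,0.3,5.6,0,0,0,0,3.5,0.3,5.6,0,0,0,0,3.5,0.3,5.6,0,0,0,0,3.5,0.3,3.5,0,0,0,0,3.5,0,0,0,0,0,0,3.5],
)

```text
t: 53.92
tool_pos: [0.5085, 0.3056, 0.2765]
orientation: [2.372, 2.049, 0.006]
force: [-0.2, -0.4, -1.0]
opening: 0.0396
```

```bash
python3 -c "
from pl import *
st()"
```

```text
t 53.925 tcp [508.5 305.6 276.5] jaw -8.3 zax [ 0.008 -0.003 -1.   ] F [-0.2 -0.4 -1. ] op 0.0396
```

Underside is at about 0.166, still above the tabs, so shifting sideways is safe.

Call:
apply_moves(
  commands=[0.6,1.5,0,0,0,0.01,3.5,0,0,-2.5,0,0,0,3.5,0,0,-2.0,0,0,0,3.5,0,0,0,0,0,0,3.5],
)

```text
t: 54.42
tool_pos: [0.5148, 0.3182, 0.2301]
orientation: [2.362, 2.059, 0.004]
force: [0.5, -0.2, -1.4]
opening: 0.0397
```

```bash
python3 gap.py
```

```text
t 54.425 tcp [514.8 318.2 230.1] jaw -7.8 zax [ 0.007 -0.004 -1.   ] F [ 0.5 -0.2 -1.4] op 0.0397
row top U [-58.8 -44.8] X [-38.1  37.8]
block/wall U [43.9 69.6]
```

View pics/gap.png

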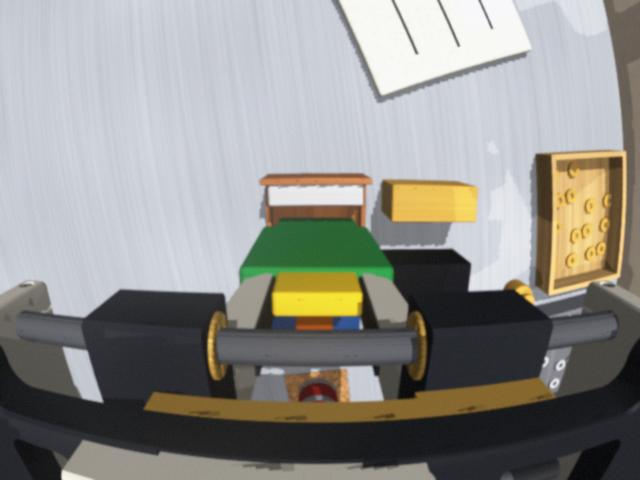

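The gap in the wrist frame runs from U=23.3 to 43.9 (20.6 mm) for the 16 mm plate. I'll centre on it and go down.

Call:
apply_moves(
  commands=[0,0.2,-0.5,0,0,0,3.5,0,0,0,0,0,0,3.5],
)

```text
t: 54.72
tool_pos: [0.5161, 0.3204, 0.2279]
orientation: [2.362, 2.058, 0.01]
force: [0.6, 0.3, -2.3]
opening: 0.0393
```

Call:
apply_moves(
  commands=[-0.1,-0.03,-1.5,0,0.005,0,3.5,0,0,-1.0,0,0,0,3.5,0,0,0,0,0,0,3.5],
)

```text
t: 55.1
tool_pos: [0.5152, 0.3201, 0.2016]
orientation: [2.364, 2.06, 0.005]
force: [-0.1, -0.5, -1.2]
opening: 0.0395
```

Call:
apply_moves(
  commands=[0,0.02,-1.5,0,0,0,3.5,0,0.02,-1.2,0,0,0,3.5,0,0,0,0,0,0,3.5],
)

```text
t: 55.48
tool_pos: [0.5148, 0.3204, 0.1721]
orientation: [2.364, 2.06, 0.004]
force: [0.9, -0.7, -0.7]
opening: 0.0396
```

Call:
apply_moves(
  commands=[0,0,-1.0,0,0,0,3.5,0,0,-1.0,0,0,0,3.5,0,0,0,0,0,0,3.5],
)

```text
t: 55.85
tool_pos: [0.5149, 0.3204, 0.1508]
orientation: [2.364, 2.06, 0.004]
force: [-0.7, 0.8, -1.6]
opening: 0.0399
```

Past the block top without contact.

Call:
apply_moves(
  commands=[0,0,-1.3,0,0,0,3.5,0,0,-1.2,0,0,0,3.5,0,0,0,0,0,0,3.5],
)

```text
t: 56.22
tool_pos: [0.5149, 0.3205, 0.1241]
orientation: [2.364, 2.06, 0.004]
force: [0.2, -0.4, -2.0]
opening: 0.0396
```

Call:
apply_moves(
  commands=[0,0,-0.5,0,0,0,3.5,0,0,-0.25,0,0,0,3.5,0,0,0,0,0,0,3.5],
)

```text
t: 56.6
tool_pos: [0.5152, 0.3206, 0.1165]
orientation: [2.364, 2.06, 0.005]
force: [0.4, -0.3, -0.9]
opening: 0.0396
```

Call:
apply_moves(
  commands=[0,0,-0.15,0,0,0,3.5,0,0,0,0,0,0,6,0,0,0,0,0,0,6,0,0,0,0,0,0,6,0,0,2,0,0,0,6.5,0,0,5,0,0,0,6.5,0,0,5,0,0,0,6.5,0,0,0,0,0,0,6.5],
)

```text
t: 57.6
tool_pos: [0.5157, 0.3209, 0.2447]
orientation: [2.363, 2.059, 0.013]
force: [0.8, 0.7, -0.3]
opening: 0.0652
```

```bash
python3 gap.py; python3 case.py; python3 - <<'E'
import cv2,numpy as np
a=cv2.imread('pics/k_scene.png');b=cv2.imread('pics/k_side.png')
cv2.imwrite('pics/f1.png',np.hstack([cv2.resize(a[200:400,140:540],(400,200)),cv2.resize(b[150:400,190:440],(400,400))[:200]]) if 0 else np.hstack([cv2.resize(a[160:400,160:560],(480,288)),cv2.resize(b[160:400,220:460],(288,288))]))
E
```

```text
t 57.6 tcp [515.7 320.9 244.7] jaw -7.9 zax [ 0.011 -0.    -1.   ] F [ 0.8  0.7 -0.3] op 0.0652
tab 846 [515.8 323.5] [11.2 39.4] long -8.1 z 0.1334
tab 2521 [509.4 289.8] [43.6 44.5] long -8.5 z 0.1332
row top U [-61.   41.4] X [-42.6  40.2]
block/wall U [40.4 69.7]
t 57.65 tcp [514.8 320.4 242. ] jaw -7.9 zax [ 0.008 -0.002 -1.   ] F [-0.2 -0.5 -0.1] op 0.0649
scene blue 293 [array([504.9, 246.3]), array([33.9, 80.4]), np.float64(83.3)] [0.5245 0.2481 0.1038]
scene orange 81 [array([504.2, 246.7]), array([ 9.7, 31.7]), np.float64(79.3)] [0.5088 0.2467 0.1308]
scene tin 271 [486. -85.]
scene tin 285 [486.  -1.]
scene tin 300 [484.  82.]
side blue 48 [array([502.5, 238. ]), array([28.7, 76.6]), np.float64(81.3)] [0.4807 0.2372 0.1061]
side orange 66 [array([501.9, 242.6]), array([18.8, 28.5]), np.float64(79.6)] [0.5035 0.2411 0.1296]
side tin 200 [484.  78.]
side tin 219 [486.  -3.]
side tin 246 [485. -86.]
```

View pics/f1.png

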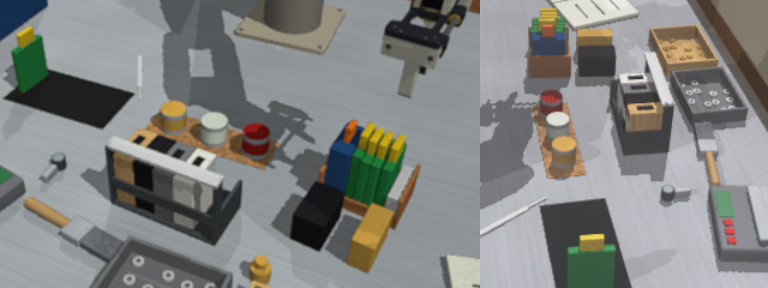

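The scene shows the case plus four plates standing in the carrier, the four other cases in the rack, three tins upright on the mat, and one plate left over. I'll back off, wait a moment, recheck and hand in.

Call:
apply_moves(
  commands=[-1,2,3,0,0,0,6.5,0,0,3,0,0,0,6.5,0,0,0,0,0,0,6.5,0,0,0,0,0,0,6.5,0,0,0,0,0,0,6.5,0,0,0,0,0,0,6.5,0,0,0,0,0,0,6.5,0,0,0,0,0,0,6.5],
)

```text
t: 58.75
tool_pos: [0.4983, 0.3367, 0.2855]
orientation: [2.369, 2.062, -0.035]
force: [0.2, 0.8, 0.3]
opening: 0.0651
```

```bash
python3 case.py; python3 -c "
from pl import *
m,im,d=look('scene');P=cloud(m,d);z=P[...,2]
for n,lo,hi in (('rack row',.1,.11),):
    k=(z>lo)&(z<hi)&(P[...,0]>.6)&(P[...,0]<.68)&(abs(P[...,1])<.12);q=P[k];print(n,np.round(np.percentile(q,[1,99],axis=0),3).tolist())
for n in('loupe','weight','tweezers'):print(n,[np.round(w(m,r['point']),3).tolist() for r in spot_point(n,'scene')][:2])
close_job()"
```

```text
t 58.75 tcp [498.3 336.7 285.5] jaw -7.9 zax [-0.016 -0.015 -1.   ] F [0.2 0.8 0.3] op 0.0651
scene blue 293 [array([505.3, 246.1]), array([33.3, 79. ]), np.float64(84.0)] [0.5244 0.2478 0.104 ]
scene orange 83 [array([503.5, 245.8]), array([10.4, 32.5]), np.float64(83.6)] [0.5086 0.2467 0.1305]
scene tin 268 [485. -84.]
scene tin 287 [486.  -0.]
scene tin 301 [486.  82.]
side blue 51 [array([502.9, 240.2]), array([23.9, 76.7]), np.float64(83.2)] [0.5171 0.2396 0.1053]
side orange 67 [array([502.6, 242. ]), array([28.8, 18.6]), np.float64(1.3)] [0.5013 0.2418 0.129 ]
side tin 190 [484.  78.]
side tin 224 [486.  -5.]
side tin 247 [485. -88.]
rack row [[0.625, -0.08, 0.101], [0.668, 0.063, 0.107]]
loupe [[0.664, -0.222, -0.002]]
weight [[0.748, 0.186, 0.001]]
tweezers [[0.34, -0.236, 0.001], [0.63, 0.34, -0.001]]
the job is handed in; nothing more can be done
```

The job is done and handed in at about 59 s.

- **Tins:** all three were moved to the cork mat. The last check with both cameras found them upright near x = 0.485 m, at y ≈ -0.086, -0.002 and +0.080 m. No tin was seen to be knocked aside.
- **Case:** the blue case was tipped forward about 0.36 rad with its foot still in the rack, then lifted over the lip. It was stood in the carrier against the end wall and released. The other four cases are still standing in the row.
- **Plates:** the short aluminium block is in the carrier, giving 106 mm of room, so I added four plates one at a time. About 6 mm of play should remain, too little for the fifth plate, which is still on the rubber mat.
- **Bystanders:** the loupe, weight and tweezers were found in their starting positions.

**Checks that disagreed:**
- The scene and side cameras differed by about 4 mm in y.
- My depth reading gave a gap of 20.6 mm before the last plate, against the nominal 22 mm. The plate still went in without any noticeable force.
- While being set down, the case was tilted about 0.03 rad in the grip. I levelled it before release.
- The first plate drifted about 6 mm towards the case during its descent. A check afterwards showed the case had not moved.

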